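Unload the slide scanner

ROBOT

A 6-joint arm with a two-finger parallel gripper is mounted at the origin on the work surface; the furniture and walls round the work are solid. World frame = base frame: x ahead of the robot, y to its left, z up, the work surface at z = 0. Lengths are in m, angles in rad, forces in N, time in s.
With the tool pointing down it reaches from about 0.4 to 0.825 m from the base axis. Payload 7 kg.
Tool frame: the origin (TCP) lies midway between the tips of the shut fingers; the grasp point (between the pads) lies 19 mm behind it; z points along the fingers, y is the line along which they close (so a half turn about z gives the same grasp; the last joint's range is limited). The gripper opens to 88 mm and grips with 3 to 60 N. Pads are 19 mm wide; open, the fingers measure 130 mm over their backs; the gripper's body (78 mm by 193 mm) begins 47 mm behind the grasp point.
Start: joints at [1.025, 0.359, 0.012, 0, -1.224, -0.288], TCP at [0.5, 0.454, 0.227] pointing down, gripper open.
Joint ranges: [-3.07, 3.07], [-1.43, 2.12], [-1.02, 1.25], [-3.03, 1.67], [-3.05, -0], [-3.03, 3.03]. Speed limits (rad/s): [2.39, 2.39, 3.01, 3.14, 3.14, 3.14].

INTERFACE

Orientations are given as [roll, pitch, yaw] about the fixed x, y, z axes, in that order (R = Rz(yaw) Ry(pitch) Rx(roll)).
In Python, from station import get_state, grab_frame, calibration, job_done, boxes_of, regions_of, spot_point gives the robot as it stands. The module is installed in compiled form; this text tells all that it offers.
- The arm moves only by the tool arm_command, never from a script. Its argument "commands" is a list of rows, each an object of numbers: "tx", "ty", "tz": the shift along the tool's x, y, z each as a share of 25 cm, from -1 to 1; "twist": the turn about the tool's z as a share of 180 degrees, from -1 to 1. A call has exactly 8 rows; each row is the pose to reach, as a shift and turn from the pose commanded when the call began, along the tool's axes at that moment, turning the shorter way round; what a row does not reach only later rows make up. A row lasts 1/12 s, in which the tool goes at most 41.7 mm and 7.16 degrees, less where a joint would pass 70% of its speed; a pose out of reach is approached as far as the arm can. A call with a number of a shift or a turn outside -1 to 1 is refused whole. A call with a gripper value outside its range is refused whole. "claw" is the opening, from 0 (shut) to 1 (fully open), set as the call begins (left out, the last holds). The fingers move at their own pace and stop on an object; "grip_force" is the grip in N (left out, the last holds). Time passes only in rows, so rows that repeat a pose let the fingers close, or fill a call up. It gives the time, the measured TCP pose, the force, the opening and the grip force at its end, in the units of the state.
- get_state(): the state, without advancing time (a new reading comes with each control period).
- grab_frame(name): name is "side" or "top"; returns the picture (480x640x3 uint8, red, green, blue); there is no depth.
- calibration(name): a dict with "camera_matrix" (3x3 intrinsics, pixels), "extrinsics" (4x4, takes a point from camera to world coordinates). Camera axes: x right, y down, z forward; pixel columns grow to the right and rows downward; lengths in m; the calibration is good to about 2 mm. A picture is of the moment at which its call begins. calibration takes no time and is no camera call.
- job_done(): hands the job in; it is judged then, once.
Trained networks look in the newest picture that a camera, given by its name, has taken for a name from the list of things; names that differ only in an ending like _2 or _b are one class to them, and where a whole thing is asked for, a point or a joint stands for the part that bears it (a point fixed in the world has none). Each returns a list of dicts, best first, with "score" (0 to 1); they miss things now and then, are a little off and sometimes report something else, mostly with a low value. They report only what shows in the picture. A call takes as long as a camera call.
- boxes_of(query, camera): "rect" ([left, top, right, bottom] in pixels, round what is visible of it).
- regions_of(query, camera): "region" (480x640 bool, what is visible of it) and "rect" ([left, top, right, bottom] in pixels, round what is visible of it).
- spot_point(query, camera): "uv" ([column, row] in pixels: a listed point, or the origin of a listed thing).
The state is a dict: "t": time; "q": joint angles; "qd": joint speeds; "joint_efforts": joint torques, N m; "eef_pos": TCP position; "ee_rot": TCP orientation; "force": force on the tool from outside, world axes, zero at the start; "moment": the same for the moment, N m; "width": finger opening in m; "gripper_force": force on a finger pad.
Only numpy, scipy, OpenCV 4.12 (cv2) and the standard library are available. Lean on these libraries where they do the work, as an engineer would, in place of code of your own. Each camera call takes 0.05 s, during which the arm holds its last target. There are 200 camera calls.

TASK

Unload the slide scanner: raise its amber guard flap and swing the red prop stay fully up so that the flap comes to rest on it, then slide the carriage out of the dark chamber to its end stop and lay every slide carrier that is on it flat in the steel tray. Then slide the empty carriage fully home, fold the prop stay back down and shut the flap fully. Leave the timer, marker and culture dish where they are.

Things in the scene. Friction and masses are not known exactly. Their poses are not given: they have to be found in the camera images.
- scanner: Slide scanner fixed to the worktop, 180 x 425 mm. Origin on the worktop; x to its back, y to its left seen from the robot, z up. White dark chamber at y = +150 to +290 mm, roof at 66 mm, open to the right; the bay at y = -110 to +150 mm (base 12 mm up, front lip 33 mm, right cheek 57 mm high) lies under the guard flap. The carriage slides along y in both, its middle line at x = -35 mm.
- flap_hinge (a point): Point on the axis of the flap's hinge, at the back of the bay, 64 mm up, level in y with the flap's grip bar. The hinge axis runs along the scanner's y. Axes as the scanner's. Solid neighbours: two fixed bottles 200 mm high stand at world (0.43, 0.04) and (0.32, -0.03), a fixed carton 120 mm high close behind the scanner (from x = 0.72).
- flap_bar (a point): Middle of the flap's grip bar: round steel bar 10 mm thick, 66 mm long, along the scanner's y, 182 mm from the hinge axis in the plane of the flap and parallel to it; the gap between bar and flap edge is 35 mm wide. It lies in front, 64 mm up, when the flap is shut; straight above the back of the bay, about 245 mm up, when raised.
- flap (a joint): Amber guard flap 140 x 262 mm, hinged at its back. 0 shut (level), grows as the front rises, end stop 1.53. Damped (1.6 N m s/rad): let go, it sinks, in some 23 s from the stop to 1.36, in 30 s more to 0. At 1.36 its brass pin (at the right edge, 80 mm from the hinge) comes to rest on the head of the raised prop. Below about 1.4 the pin bars the rising prop's way.
- prop_pivot (a point): Point on the axis of the prop stay's pivot, 35 mm up, outside the right cheek, level in y with the middle of the prop's knob. The axis runs along the scanner's y. Axes as the scanner's.
- prop_knob (a point): Middle of the black knob of the prop stay: round, 13 mm thick, 42 mm long, along the scanner's y, at the end of a thin arm to the right of the stay (its middle 69 mm beside it); 55 mm from the pivot axis.
- prop (a joint): Red prop stay, a bar 148 mm long with a 37 mm black rubber crosshead, at the right of the flap. Angle: 0 parked (level, pointing to the back), grows as its head swings up and forward, stop at 0.805, where it stands under the flap's pin. Its pivot is stiff (0.08 N m), so it stays where it is left.
- carriage_post (a point): Grip point of the carriage: an upright round blue post, 14 mm thick, whose top is 56 mm up; this point is 10 mm below the top, on its axis. It stands in the bay at the carriage's right end, under the flap.
- carriage (a joint): Carriage, an aluminium plate 78 x 188 mm with three nests (rims 3.5 mm high) in a row to the left of the post, at 42, 97 and 152 mm from it. Value in m: 0 fully home in the dark chamber, grows as it slides to the right, end stop at 0.165 where all nests are in the open bay. Friction 1.2 N.
- tray_in (a point): Middle of the inner floor of the loose steel tray, 100 x 210 mm (long side along its y), rim 12 mm high, walls 3 mm, 0.5 kg; z up. The tray stands on the worktop in front of the scanner's left end.
- carrier_0_mid (a point): Centre of the blue slide carrier, a flat block 50 x 26 x 14 mm (x, y, z of its frame), 40 g. It starts in a nest of the carriage, long side across the scanner, its underside 20 mm up. Absent (None) in some runs.
- carrier_1_mid (a point): Centre of the orange slide carrier, a flat block 50 x 26 x 14 mm (x, y, z of its frame), 40 g. It starts in a nest of the carriage, long side across the scanner, its underside 20 mm up. Absent (None) in some runs.
- carrier_2_mid (a point): Centre of the green slide carrier, a flat block 50 x 26 x 14 mm (x, y, z of its frame), 40 g. It starts in a nest of the carriage, long side across the scanner, its underside 20 mm up. Absent (None) in some runs.
- timer: Bystander: lab timer 70 x 64 x 19 mm on the worktop, origin at its underside.
- marker: Bystander: green felt marker, 137 mm long, on the worktop, origin at its underside.
- petri: Bystander: closed culture dish, 89 mm across, 14 mm high, on the worktop, origin at its underside.
- tray: The same tray: its body, origin at the centre of its underside.

How it is judged:
By the outcome, as a careful person would: the job done as asked, in the order asked, and still so for the second after the job is handed in, with the robot touching nothing.
Of carrier_0, carrier_1, carrier_2 only 1 to 3 are there at a start; the rules pass over those that are not, and their reading is None.
At some moment in a run one of tray may be knocked a few centimetres aside while the robot is not near it.
Once in a run the grip may slacken for a moment while it holds something.
It also fails if it takes over 210 s, if anything falls off the work surface, if the arm or the gripper's body presses on something with over 40 N, if the wrist force passes 120 N, or if a joint passes its speed limit or range.

## Working session

There is one attempt and no reset: what is moved stays moved. The work goes in short steps, Python scripts to look and compute and a tool call to move; the robot and the scene stay as the last step left them, time stands still between calls to the robot, and variables do not carry over. Pictures are saved under pics/ and viewed, at most 14 in all, crops included, and the job is handed in when it is done.

Besides the shell and the picture viewer there is one more tool, called after "Emit:" by a JSON object that holds its "name" and its "arguments", one argument or row to a line. arm_command: Moves the arm, as the interface text tells. Shift numbers are shares of 25 cm and turn numbers shares of 180 degrees, none past 1 either way. Its arguments: {"type":"object","properties":{"commands":{"type":"array"},"claw":{"type":"number"},"grip_force":{"type":"number"}},"required":["commands"]}

```bash
mkdir -p pics; cat > h.py <<'E'
import numpy as np, cv2
from station import *
def ray(cam,uv):
    c=calibration(cam);K=np.array(c["camera_matrix"]);E=np.array(c["extrinsics"])
    d=E[:3,:3]@np.linalg.solve(K,[uv[0],uv[1],1.]);return E[:3,3],d/np.linalg.norm(d)
def atz(cam,uv,z):
    o,d=ray(cam,uv);return o+d*(z-o[2])/d[2]
def proj(cam,p):
    c=calibration(cam);K=np.array(c["camera_matrix"]);E=np.array(c["extrinsics"])
    q=K@(E[:3,:3].T@(np.array(p)-E[:3,3]));return q[:2]/q[2]
def tri(a,b):
    (o,d),(p,e)=a,b
    s=np.linalg.lstsq(np.c_[d,-e],p-o,rcond=None)[0]
    x,y=o+d*s[0],p+e*s[1];return (x+y)/2,np.linalg.norm(x-y)
def save(cam,n):
    cv2.imwrite(f"pics/{n}.png",grab_frame(cam)[:,:,::-1])
E
python3 - <<'E'
from h import *
np.set_printoptions(precision=3,suppress=True)
for c in("side","top"):
    save(c,c+"0");k=calibration(c);print(c,np.array(k["camera_matrix"]).round(0).tolist(),np.array(k["extrinsics"]).round(3).tolist())
Z=dict(scanner=0,flap_hinge=.064,flap_bar=.064,prop_pivot=.035,prop_knob=.035,carriage_post=.046,tray_in=.003,carrier_0_mid=.027,carrier_1_mid=.027,carrier_2_mid=.027,timer=0,marker=0,petri=0)
for n,z in Z.items():
    for c in("top","side"):
        r=spot_point(n,c)[:2]
        print(n,c,[(round(x["score"],2),np.round(x["uv"]).tolist(),atz(c,x["uv"],z)) for x in r])
s=get_state();print(s["t"],s["eef_pos"],s["ee_rot"])
E
```

```text
side [[443.0, 0.0, 309.0], [0.0, 443.0, 246.0], [0.0, 0.0, 1.0]] [[-1.0, -0.003, -0.015, 0.533], [0.013, 0.377, -0.926, 0.969], [0.009, -0.926, -0.377, 0.429], [0.0, 0.0, 0.0, 1.0]]
top [[592.0, 0.0, 328.0], [0.0, 592.0, 248.0], [0.0, 0.0, 1.0]] [[0.021, -0.988, 0.156, 0.367], [-1.0, -0.021, 0.002, 0.109], [0.001, -0.156, -0.988, 1.161], [0.0, 0.0, 0.0, 1.0]]
scanner top [(0.82, [335.0, 224.0], array([0.599, 0.099, 0.   ]))]
scanner side [(0.94, [268.0, 278.0], array([0.607, 0.099, 0.   ]))]
flap_hinge top []
flap_hinge side [(0.94, [235.0, 271.0], array([0.661, 0.201, 0.064]))]
flap_bar top [(0.65, [286.0, 280.0], array([0.479, 0.187, 0.064]))]
flap_bar side [(0.95, [331.0, 269.0], array([0.476, 0.189, 0.064]))]
prop_pivot top [(0.27, [456.0, 244.0], array([ 0.557, -0.136,  0.035]))]
prop_pivot side []
prop_knob top [(0.97, [437.0, 212.0], array([ 0.62 , -0.099,  0.035]))]
prop_knob side [(0.38, [268.0, 232.0], array([ 0.62 , -0.096,  0.035])), (0.18, [398.0, 331.0], array([0.378, 0.364, 0.035]))]
carriage_post top []
carriage_post side []
tray_in top [(0.64, [224.0, 338.0], array([0.37 , 0.308, 0.003]))]
tray_in side [(0.92, [400.0, 332.0], array([0.362, 0.315, 0.003])), (0.4, [333.0, 267.0], array([0.462, 0.048, 0.003]))]
carrier_0_mid top [(0.53, [223.0, 342.0], array([0.361, 0.307, 0.027]))]
carrier_0_mid side []
carrier_1_mid top []
carrier_1_mid side []
carrier_2_mid top []
carrier_2_mid side []
timer top [(0.62, [439.0, 296.0], array([ 0.46 , -0.109,  0.   ])), (0.36, [286.0, 279.0], array([0.487, 0.192, 0.   ]))]
timer side [(0.69, [331.0, 241.0], array([ 0.457, -0.121,  0.   ]))]
marker top [(0.79, [468.0, 337.0], array([ 0.38 , -0.163,  0.   ])), (0.43, [281.0, 184.0], array([0.68, 0.21, 0.  ]))]
marker side []
petri top [(0.6, [452.0, 245.0], array([ 0.56 , -0.135,  0.   ]))]
petri side [(0.4, [290.0, 240.0], array([ 0.566, -0.129,  0.   ]))]
1.4 [0.5   0.454 0.227] [-3.142 -0.    -0.834]
```

View pics/top0.png

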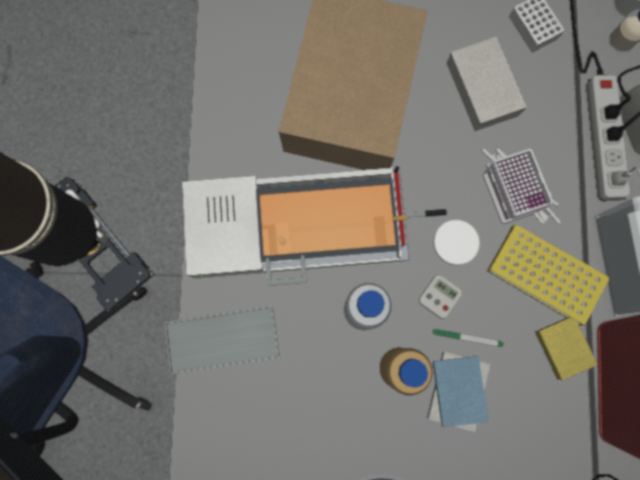

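View pics/side0.png

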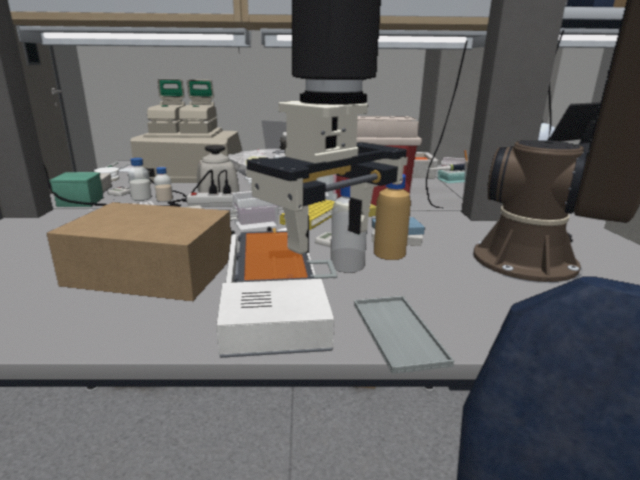

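The top view shows the scanner, yawed slightly, with the amber flap at about cols 258–398, rows 183–257. The bar is at (286,280), the knob at (437,212), the dish right of it at (457,242), and the tray at (224,338). The side view agrees. Next I'll measure the yaws from the regions.

```bash
cat >> h.py <<'E'
np.set_printoptions(precision=4,suppress=True)
def rect(name,cam,z):
    r=regions_of(name,cam)
    if not r: return None
    m=r[0]["region"].astype(np.uint8);n,l,st,_=cv2.connectedComponentsWithStats(m)
    m=(l==1+st[1:,4].argmax()).astype(np.uint8)
    c=max(cv2.findContours(m,0,1)[0],key=len)[:,0]
    w=np.array([atz(cam,p,z)[:2] for p in c],np.float32)
    b=cv2.minAreaRect(w*1000);P=cv2.boxPoints(b)
    e=[P[1]-P[0],P[2]-P[1]];L=max(e,key=np.linalg.norm)
    a=np.degrees(np.arctan2(L[1],L[0]))%180-90
    return r[0]["score"],np.array(b[0]).round(1),np.array(b[1]).round(1),round(a,2)
def togo(target,yaw=None):
    """shares for target TCP (and yaw) from the commanded pose (approx measured)"""
    s=get_state();from scipy.spatial.transform import Rotation as R
    r=R.from_euler("xyz",s["ee_rot"]).as_matrix()
    d=r.T@(np.array(target)-s["eef_pos"])/.25
    tw=0 if yaw is None else -((yaw-s["ee_rot"][2]+np.pi)%(2*np.pi)-np.pi)/np.pi
    print("go",d,"twist",round(tw,4))
E
python3 - <<'E'
from h import *
print(rect("flap","top",.064),rect("scanner","top",.05),rect("tray","top",.012),rect("prop","top",.04))
b,_=tri(ray("top",spot_point("flap_bar","top")[0]["uv"]),ray("side",spot_point("flap_bar","side")[0]["uv"]));print(b,_)
k,_=tri(ray("top",spot_point("prop_knob","top")[0]["uv"]),ray("side",spot_point("prop_knob","side")[0]["uv"]));print(k,_)
togo([.478,.188,.12],-1.49)
E
```

```text
(0.81, array([574.4, 102.8]), array([188. , 284.2]), np.float32(6.3)) (0.79, array([585.5, 134.8]), array([214.5, 501.9]), np.float32(5.94)) (0.73, array([366. , 311.7]), array([101.2, 211.6]), np.float32(10.03)) (0.74, array([660.1, -22.6]), array([98.3, 11.4]), np.float32(-85.17))
[0.4772 0.1874 0.0636] 0.002992592457682609
[ 0.6198 -0.0989  0.034 ] 7.93980006665129e-05
go [0.7282 0.7786 0.4262] twist 0.2089
```

Emit:
{"name": "arm_command", "arguments": {
  "commands": [
    {"tx": 0.15, "ty": 0.16, "tz": 0.08, "twist": 0.04},
    {"tx": 0.27, "ty": 0.29, "tz": 0.16, "twist": 0.08},
    {"tx": 0.38, "ty": 0.41, "tz": 0.22, "twist": 0.115},
    {"tx": 0.49, "ty": 0.52, "tz": 0.29, "twist": 0.15},
    {"tx": 0.6, "ty": 0.64, "tz": 0.35, "twist": 0.19},
    {"tx": 0.73, "ty": 0.78, "tz": 0.42, "twist": 0.208},
    {"tx": 0.73, "ty": 0.78, "tz": 0.42, "twist": 0.208},
    {"tx": 0.73, "ty": 0.78, "tz": 0.42, "twist": 0.208}
  ],
  "claw": 0.27,
  "grip_force": 15
}}

```text
t: 2.47
eef_pos: [0.4748, 0.1814, 0.1191]
ee_rot: [3.136, -0.003, -1.491]
force: [-1.0, -0.3, -0.7]
width: 0.0398
gripper_force: 0.0
```

```bash
python3 - <<'E'
from h import *
s=get_state();print(s["t"],s["eef_pos"],s["ee_rot"],s["width"])
save("side","s1");save("top","t1")
for c in("top","side"):
    r=spot_point("flap_bar",c)[:1];print([(x["score"],x["uv"],atz(c,x["uv"],.064)) for x in r])
print("tcp px",proj("side",s["eef_pos"]),proj("top",s["eef_pos"]))
togo([.4775,.1875,.045],-1.487)
E
```

```text
2.4667 [0.4748 0.1814 0.1191] [ 3.1364 -0.0025 -1.4912] 0.03982309388120113
[]
[(0.68, [331.2, 265.9], array([0.4754, 0.1762, 0.064 ]))]
tcp px [332.498  240.8588] [287.5991 278.7212]
go [0.0024 0.0061 0.3089] twist -0.0
```

View pics/s1.png

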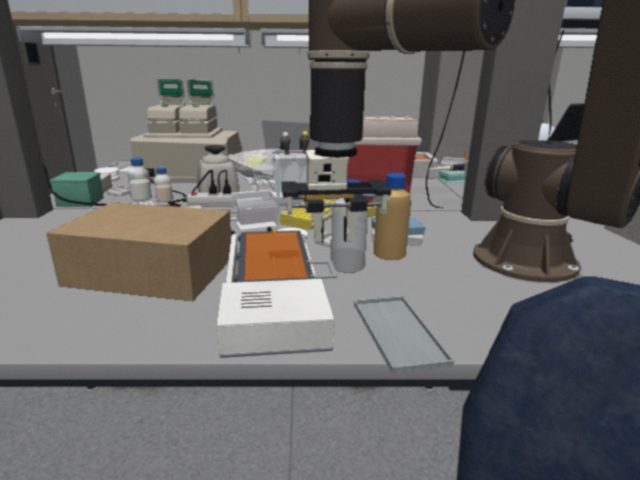

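The gripper is above the bar: in the side view the bar is at about (331,266), centred under the fingers.

Emit:
{"name": "arm_command", "arguments": {
  "commands": [
    {"tz": 0.08},
    {"tz": 0.16},
    {"tz": 0.24},
    {"tz": 0.28},
    {"tz": 0.305},
    {"tz": 0.305},
    {"tz": 0.305},
    {"tz": 0.305}
  ]
}}

```text
invalid input
```

Emit:
{"name": "arm_command", "arguments": {
  "commands": [
    {},
    {},
    {},
    {},
    {},
    {},
    {},
    {}
  ],
  "claw": 0
}}

```text
invalid input
```

Emit:
{"name": "arm_command", "arguments": {
  "commands": [
    {"tx": 0, "ty": 0, "tz": 0.08, "twist": 0},
    {"tx": 0, "ty": 0, "tz": 0.16, "twist": 0},
    {"tx": 0, "ty": 0, "tz": 0.24, "twist": 0},
    {"tx": 0, "ty": 0, "tz": 0.28, "twist": 0},
    {"tx": 0, "ty": 0, "tz": 0.305, "twist": 0},
    {"tx": 0, "ty": 0, "tz": 0.305, "twist": 0},
    {"tx": 0, "ty": 0, "tz": 0.305, "twist": 0},
    {"tx": 0, "ty": 0, "tz": 0.305, "twist": 0}
  ]
}}

```text
t: 3.33
eef_pos: [0.4788, 0.1882, 0.0463]
ee_rot: [-3.14, 0.001, -1.487]
force: [-0.5, 0.3, -0.4]
width: 0.0234
gripper_force: 0.0
```

Emit:
{"name": "arm_command", "arguments": {
  "commands": [
    {"tx": 0, "ty": 0, "tz": 0, "twist": 0},
    {"tx": 0, "ty": 0, "tz": 0, "twist": 0},
    {"tx": 0, "ty": 0, "tz": 0, "twist": 0},
    {"tx": 0, "ty": 0, "tz": 0, "twist": 0},
    {"tx": 0, "ty": 0, "tz": 0, "twist": 0},
    {"tx": 0, "ty": 0, "tz": 0, "twist": 0},
    {"tx": 0, "ty": 0, "tz": 0, "twist": 0},
    {"tx": 0, "ty": 0, "tz": 0, "twist": 0}
  ],
  "claw": 0
}}

```text
t: 4.0
eef_pos: [0.4765, 0.1874, 0.0457]
ee_rot: [3.14, 0.0, -1.488]
force: [-9.7, 4.3, 7.5]
width: 0.0093
gripper_force: 14.9
```

Emit:
{"name": "arm_command", "arguments": {
  "commands": [
    {"tx": 0, "ty": 0, "tz": -0.029, "twist": 0},
    {"tx": 0, "ty": -0.002, "tz": -0.058, "twist": 0},
    {"tx": 0, "ty": -0.005, "tz": -0.087, "twist": 0},
    {"tx": 0, "ty": -0.009, "tz": -0.116, "twist": 0},
    {"tx": 0, "ty": -0.0145, "tz": -0.145, "twist": 0},
    {"tx": 0, "ty": -0.021, "tz": -0.173, "twist": 0},
    {"tx": 0, "ty": -0.028, "tz": -0.201, "twist": 0},
    {"tx": 0, "ty": -0.037, "tz": -0.229, "twist": 0}
  ],
  "grip_force": 40
}}

```text
t: 4.67
eef_pos: [0.4848, 0.1882, 0.1018]
ee_rot: [3.137, 0.0, -1.488]
force: [-8.2, 5.9, -4.8]
width: 0.009
gripper_force: 39.9
```

```bash
python3 - <<'E'
from h import *
s=get_state();print(s["eef_pos"],s["width"],s["force"])
f=lambda t:.728*np.array([-(1-np.cos(t)),-np.sin(t)])
for a,b in((.32,.64),(.64,.96),(.96,1.28),(1.28,1.53)):
    print([list((f(t)-f(a)).round(3)) for t in np.linspace(a,b,9)[1:]])
E
```

```text
[0.4848 0.1882 0.1018] 0.009009632712731312 [-8.1565  5.8603 -4.7977]
[[np.float64(-0.01), np.float64(-0.027)], [np.float64(-0.021), np.float64(-0.054)], [np.float64(-0.032), np.float64(-0.081)], [np.float64(-0.045), np.float64(-0.107)], [np.float64(-0.059), np.float64(-0.133)], [np.float64(-0.074), np.float64(-0.158)], [np.float64(-0.09), np.float64(-0.182)], [np.float64(-0.107), np.float64(-0.206)]]
[[np.float64(-0.018), np.float64(-0.023)], [np.float64(-0.037), np.float64(-0.045)], [np.float64(-0.056), np.float64(-0.067)], [np.float64(-0.077), np.float64(-0.087)], [np.float64(-0.098), np.float64(-0.107)], [np.float64(-0.12), np.float64(-0.126)], [np.float64(-0.143), np.float64(-0.144)], [np.float64(-0.166), np.float64(-0.162)]]
[[np.float64(-0.024), np.float64(-0.016)], [np.float64(-0.049), np.float64(-0.031)], [np.float64(-0.074), np.float64(-0.046)], [np.float64(-0.1), np.float64(-0.059)], [np.float64(-0.127), np.float64(-0.071)], [np.float64(-0.154), np.float64(-0.082)], [np.float64(-0.181), np.float64(-0.092)], [np.float64(-0.209), np.float64(-0.101)]]
[[np.float64(-0.022), np.float64(-0.006)], [np.float64(-0.044), np.float64(-0.012)], [np.float64(-0.066), np.float64(-0.016)], [np.float64(-0.089), np.float64(-0.021)], [np.float64(-0.111), np.float64(-0.024)], [np.float64(-0.134), np.float64(-0.027)], [np.float64(-0.156), np.float64(-0.029)], [np.float64(-0.179), np.float64(-0.03)]]
```

Emit:
{"name": "arm_command", "arguments": {
  "commands": [
    {"tx": 0, "ty": -0.01, "tz": -0.027, "twist": 0},
    {"tx": 0, "ty": -0.021, "tz": -0.054, "twist": 0},
    {"tx": 0, "ty": -0.032, "tz": -0.081, "twist": 0},
    {"tx": 0, "ty": -0.045, "tz": -0.107, "twist": 0},
    {"tx": 0, "ty": -0.059, "tz": -0.133, "twist": 0},
    {"tx": 0, "ty": -0.074, "tz": -0.158, "twist": 0},
    {"tx": 0, "ty": -0.09, "tz": -0.182, "twist": 0},
    {"tx": 0, "ty": -0.107, "tz": -0.206, "twist": 0}
  ]
}}

```text
t: 5.33
eef_pos: [0.5094, 0.1907, 0.1531]
ee_rot: [3.134, 0.001, -1.488]
force: [-19.7, 9.1, 4.2]
width: 0.0087
gripper_force: 39.8
```

Emit:
{"name": "arm_command", "arguments": {
  "commands": [
    {"tx": 0, "ty": -0.018, "tz": -0.023, "twist": 0},
    {"tx": 0, "ty": -0.037, "tz": -0.045, "twist": 0},
    {"tx": 0, "ty": -0.056, "tz": -0.067, "twist": 0},
    {"tx": 0, "ty": -0.077, "tz": -0.087, "twist": 0},
    {"tx": 0, "ty": -0.098, "tz": -0.107, "twist": 0},
    {"tx": 0, "ty": -0.12, "tz": -0.126, "twist": 0},
    {"tx": 0, "ty": -0.143, "tz": -0.144, "twist": 0},
    {"tx": 0, "ty": -0.166, "tz": -0.162, "twist": 0}
  ]
}}

```text
t: 6.0
eef_pos: [0.5511, 0.1951, 0.1963]
ee_rot: [3.136, 0.002, -1.486]
force: [-23.7, 8.7, 19.7]
width: 0.0088
gripper_force: 39.9
```

Emit:
{"name": "arm_command", "arguments": {
  "commands": [
    {"tx": 0, "ty": -0.024, "tz": -0.016, "twist": 0},
    {"tx": 0, "ty": -0.049, "tz": -0.031, "twist": 0},
    {"tx": 0, "ty": -0.074, "tz": -0.046, "twist": 0},
    {"tx": 0, "ty": -0.1, "tz": -0.059, "twist": 0},
    {"tx": 0, "ty": -0.127, "tz": -0.071, "twist": 0},
    {"tx": 0, "ty": -0.154, "tz": -0.082, "twist": 0},
    {"tx": 0, "ty": -0.181, "tz": -0.092, "twist": 0},
    {"tx": 0, "ty": -0.209, "tz": -0.101, "twist": 0}
  ]
}}

```text
t: 6.67
eef_pos: [0.6066, 0.2007, 0.2224]
ee_rot: [-3.14, 0.004, -1.486]
force: [-10.9, 10.6, 11.4]
width: 0.0088
gripper_force: 40.1
```

```bash
python3 - <<'E'
from h import *
s=get_state();print(s["t"],s["eef_pos"],s["ee_rot"],s["width"],s["force"])
E
```

```text
6.6667 [0.6066 0.2007 0.2224] [-3.1402  0.0041 -1.4856] 0.008757616226420873 [-10.9463  10.5915  11.4487]
```

Emit:
{"name": "arm_command", "arguments": {
  "commands": [
    {"tx": 0, "ty": -0.022, "tz": -0.006, "twist": 0},
    {"tx": 0, "ty": -0.044, "tz": -0.012, "twist": 0},
    {"tx": 0, "ty": -0.066, "tz": -0.016, "twist": 0},
    {"tx": 0, "ty": -0.089, "tz": -0.021, "twist": 0},
    {"tx": 0, "ty": -0.111, "tz": -0.024, "twist": 0},
    {"tx": 0, "ty": -0.134, "tz": -0.027, "twist": 0},
    {"tx": 0, "ty": -0.156, "tz": -0.029, "twist": 0},
    {"tx": 0, "ty": -0.178, "tz": -0.03, "twist": 0}
  ]
}}

```text
t: 7.33
eef_pos: [0.651, 0.2033, 0.2284]
ee_rot: [3.141, 0.002, -1.486]
force: [-19.5, 5.9, 12.1]
width: 0.0089
gripper_force: 40.0
```

```bash
python3 - <<'E'
from h import *
save("side","s2");s=get_state();print(s["t"],s["eef_pos"],s["ee_rot"],s["width"],s["force"])
E
```

```text
7.3833 [0.6505 0.2033 0.2283] [ 3.1392  0.0017 -1.4863] 0.008965355531233295 [-9.1418  5.4673  9.3817]
```

View pics/s2.png

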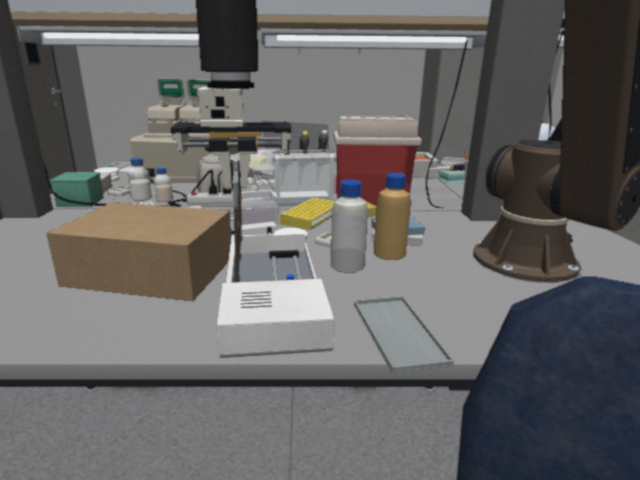

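The flap is nearly upright (edge-on at col 238), and the post shows at (290,278). I'll release and go to the prop.

Emit:
{"name": "arm_command", "arguments": {
  "commands": [
    {"tx": 0, "ty": 0, "tz": 0, "twist": 0},
    {"tx": 0, "ty": 0, "tz": 0, "twist": 0},
    {"tx": 0, "ty": 0, "tz": 0, "twist": 0},
    {"tx": 0, "ty": 0, "tz": 0, "twist": 0},
    {"tx": 0, "ty": 0, "tz": -0.06, "twist": 0},
    {"tx": 0, "ty": 0, "tz": -0.13, "twist": 0},
    {"tx": 0, "ty": 0, "tz": -0.2, "twist": 0},
    {"tx": 0, "ty": 0, "tz": -0.26, "twist": 0}
  ],
  "claw": 0.3,
  "grip_force": 15
}}

```text
t: 8.05
eef_pos: [0.652, 0.2016, 0.2936]
ee_rot: [-3.141, -0.0, -1.488]
force: [-0.2, 0.3, -0.2]
width: 0.0262
gripper_force: 0.0
```

Emit:
{"name": "arm_command", "arguments": {
  "commands": [
    {"tx": 0.1, "ty": 0.05, "tz": 0, "twist": 0},
    {"tx": 0.24, "ty": 0.1, "tz": 0, "twist": 0},
    {"tx": 0.38, "ty": 0.15, "tz": 0, "twist": 0},
    {"tx": 0.52, "ty": 0.2, "tz": 0, "twist": 0},
    {"tx": 0.66, "ty": 0.22, "tz": 0, "twist": 0},
    {"tx": 0.8, "ty": 0.22, "tz": 0, "twist": 0},
    {"tx": 0.94, "ty": 0.22, "tz": 0, "twist": 0},
    {"tx": 1.0, "ty": 0.22, "tz": 0, "twist": 0}
  ]
}}

```text
t: 8.72
eef_pos: [0.6175, -0.0555, 0.2927]
ee_rot: [-3.141, -0.001, -1.489]
force: [0.1, 1.5, 0.2]
width: 0.0262
gripper_force: 0.0
```

```bash
python3 - <<'E'
from h import *
for c in("top","side"):
    r=spot_point("prop_knob",c)[:1];print([(x["score"],x["uv"],atz(c,x["uv"],.035)) for x in r])
s=get_state();print(s["t"],s["eef_pos"],s["ee_rot"],s["width"],s["force"])
togo([.62,-.0985,.019],-1.487)
E
```

```text
[(0.83, [438.1, 211.7], array([ 0.6204, -0.1012,  0.035 ]))]
[(0.38, [269.2, 232.4], array([ 0.6169, -0.0896,  0.035 ]))]
8.8167 [ 0.6176 -0.0548  0.2924] [-3.1415 -0.0005 -1.4908] 0.02652107706974493 [0.5108 0.6311 0.0575]
go [0.1747 0.0046 1.0936] twist -0.0012
```

Emit:
{"name": "arm_command", "arguments": {
  "commands": [
    {"tx": 0.1, "ty": 0, "tz": 0.05, "twist": 0},
    {"tx": 0.18, "ty": 0, "tz": 0.15, "twist": 0},
    {"tx": 0.18, "ty": 0, "tz": 0.3, "twist": 0},
    {"tx": 0.18, "ty": 0, "tz": 0.45, "twist": 0},
    {"tx": 0.18, "ty": 0, "tz": 0.6, "twist": 0},
    {"tx": 0.18, "ty": 0, "tz": 0.75, "twist": 0},
    {"tx": 0.18, "ty": 0, "tz": 0.87, "twist": 0},
    {"tx": 0.18, "ty": 0, "tz": 0.95, "twist": 0}
  ]
}}

```text
t: 9.48
eef_pos: [0.6198, -0.0962, 0.0514]
ee_rot: [3.138, 0.0, -1.487]
force: [-0.3, 0.2, 0.5]
width: 0.0266
gripper_force: 0.0
```

Emit:
{"name": "arm_command", "arguments": {
  "commands": [
    {"tx": 0, "ty": 0.004, "tz": 0.06, "twist": 0},
    {"tx": 0, "ty": 0.004, "tz": 0.11, "twist": 0},
    {"tx": 0, "ty": 0.004, "tz": 0.135, "twist": 0},
    {"tx": 0, "ty": 0.004, "tz": 0.135, "twist": 0},
    {"tx": 0, "ty": 0.004, "tz": 0.135, "twist": 0},
    {"tx": 0, "ty": 0.004, "tz": 0.135, "twist": 0},
    {"tx": 0, "ty": 0.004, "tz": 0.135, "twist": 0},
    {"tx": 0, "ty": 0.004, "tz": 0.135, "twist": 0}
  ]
}}

```text
t: 10.15
eef_pos: [0.6211, -0.0966, 0.0221]
ee_rot: [-3.14, 0.0, -1.487]
force: [-0.1, 0.4, -0.1]
width: 0.0259
gripper_force: 0.0
```

Emit:
{"name": "arm_command", "arguments": {
  "commands": [
    {"tx": 0, "ty": 0, "tz": 0, "twist": 0},
    {"tx": 0, "ty": 0, "tz": 0, "twist": 0},
    {"tx": 0, "ty": 0, "tz": 0, "twist": 0},
    {"tx": 0, "ty": 0, "tz": 0, "twist": 0},
    {"tx": 0, "ty": 0, "tz": 0, "twist": 0},
    {"tx": 0, "ty": 0, "tz": 0, "twist": 0},
    {"tx": 0, "ty": 0, "tz": 0, "twist": 0},
    {"tx": 0, "ty": 0, "tz": 0, "twist": 0}
  ],
  "claw": 0
}}

```text
t: 10.82
eef_pos: [0.619, -0.0968, 0.0206]
ee_rot: [3.139, 0.0, -1.488]
force: [-5.4, 0.8, 1.1]
width: 0.0125
gripper_force: 15.0
```

Emit:
{"name": "arm_command", "arguments": {
  "commands": [
    {"tx": 0, "ty": 0.001, "tz": -0.022, "twist": 0},
    {"tx": 0, "ty": 0.004, "tz": -0.044, "twist": 0},
    {"tx": 0, "ty": 0.01, "tz": -0.065, "twist": 0},
    {"tx": 0, "ty": 0.017, "tz": -0.086, "twist": 0},
    {"tx": 0, "ty": 0.027, "tz": -0.1055, "twist": 0},
    {"tx": 0, "ty": 0.038, "tz": -0.124, "twist": 0},
    {"tx": 0, "ty": 0.052, "tz": -0.142, "twist": 0},
    {"tx": 0, "ty": 0.067, "tz": -0.158, "twist": 0}
  ],
  "grip_force": 30
}}

```text
t: 11.48
eef_pos: [0.6044, -0.0983, 0.0614]
ee_rot: [-3.14, -0.0, -1.487]
force: [-0.5, -3.6, -8.6]
width: 0.0121
gripper_force: 30.0
```

Emit:
{"name": "arm_command", "arguments": {
  "commands": [
    {"tx": 0, "ty": 0.005, "tz": -0.004, "twist": 0},
    {"tx": 0, "ty": 0.007, "tz": -0.006, "twist": 0},
    {"tx": 0, "ty": 0.007, "tz": -0.006, "twist": 0},
    {"tx": 0, "ty": 0.007, "tz": -0.006, "twist": 0},
    {"tx": 0, "ty": 0.007, "tz": -0.006, "twist": 0},
    {"tx": 0, "ty": 0.007, "tz": -0.006, "twist": 0},
    {"tx": 0, "ty": 0.007, "tz": -0.006, "twist": 0},
    {"tx": 0, "ty": 0.007, "tz": -0.006, "twist": 0}
  ]
}}

```text
t: 12.15
eef_pos: [0.6032, -0.0984, 0.0627]
ee_rot: [-3.14, -0.0, -1.487]
force: [1.9, -4.8, -1.1]
width: 0.0121
gripper_force: 30.0
```

```bash
python3 - <<'E'
from h import *
save("side","s3");save("top","t3")
a=cv2.imread("pics/s3.png")[120:360,180:420];b=cv2.imread("pics/t3.png")[120:360,230:470]
cv2.imwrite("pics/c3.png",cv2.resize(np.hstack([a,b]),(800,400),interpolation=2))
E
```

```text
(no output)
```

View pics/c3.png

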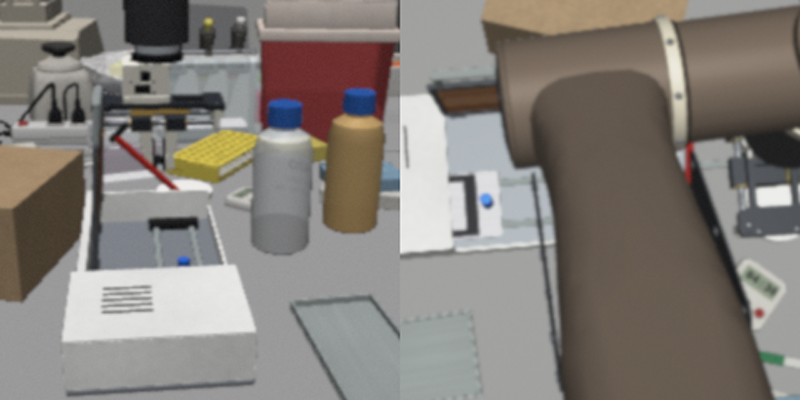

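The prop is up with its head at the flap's edge (crop about (118,130)). The post is at top-image (282,240). Release and rise.

Emit:
{"name": "arm_command", "arguments": {
  "commands": [
    {"tx": 0, "ty": 0, "tz": 0, "twist": 0},
    {"tx": 0, "ty": 0, "tz": 0, "twist": 0},
    {"tx": 0, "ty": 0, "tz": 0, "twist": 0},
    {"tx": 0, "ty": 0, "tz": 0, "twist": 0},
    {"tx": 0, "ty": 0, "tz": -0.1, "twist": 0},
    {"tx": 0, "ty": 0, "tz": -0.25, "twist": 0},
    {"tx": 0, "ty": 0, "tz": -0.4, "twist": 0},
    {"tx": 0, "ty": 0, "tz": -0.5, "twist": 0}
  ],
  "claw": 0.3,
  "grip_force": 15
}}

```text
t: 12.92
eef_pos: [0.6032, -0.0981, 0.1908]
ee_rot: [-3.138, -0.0, -1.487]
force: [1.0, 0.1, 0.3]
width: 0.0263
gripper_force: 0.0
```

```bash
python3 - <<'E'
from h import *
for c in("top","side"):
  for n,z in (("carriage_post",.046),("prop_knob",.075),("tray_in",.003)):
    r=spot_point(n,c)[:2];print(n,c,[(x["score"],x["uv"],atz(c,x["uv"],z)) for x in r])
print(atz("top",(282,240),.056),proj("side",[.575,.18,.056]))
s=get_state();print(s["t"],s["eef_pos"],s["ee_rot"],s["width"],s["force"])
# scanner frame check
y=.084;R=np.array([[np.cos(y),-np.sin(y)],[np.sin(y),np.cos(y)]]);o=np.array([.602,.099])
for n,p in dict(bar=(.4775,.1875),knob=(.62,-.0985)).items(): print(n,R.T@(np.array(p)-o))
E
```

```text
carriage_post top [(0.57, [280.4, 241.7], array([0.553 , 0.2025, 0.046 ]))]
prop_knob top []
tray_in top [(0.65, [226.8, 338.4], array([0.3686, 0.3033, 0.003 ]))]
carriage_post side [(0.56, [401.4, 331.1], array([0.3771, 0.38  , 0.046 ])), (0.41, [291.8, 277.1], array([0.5528, 0.1899, 0.046 ]))]
prop_knob side [(0.74, [273.8, 214.8], array([ 0.6057, -0.1113,  0.075 ]))]
tray_in side [(0.64, [398.8, 329.5], array([0.3632, 0.3088, 0.003 ]))]
[0.5547 0.1987 0.056 ] [280.6191 270.2635]
13.2167 [ 0.6014 -0.098   0.186 ] [ 3.14    0.0004 -1.4874] 0.025952213468868817 [-0.8098  0.8179 -0.1229]
bar [-0.1166  0.0986]
knob [ 0.0014 -0.1983]
```

Emit:
{"name": "arm_command", "arguments": {
  "commands": [
    {"tx": 0, "ty": 0.1, "tz": -0.08, "twist": 0},
    {"tx": 0, "ty": 0.22, "tz": -0.16, "twist": 0},
    {"tx": 0, "ty": 0.34, "tz": -0.16, "twist": -0.035},
    {"tx": -0.05, "ty": 0.42, "tz": -0.16, "twist": -0.07},
    {"tx": -0.15, "ty": 0.42, "tz": -0.16, "twist": -0.105},
    {"tx": -0.25, "ty": 0.42, "tz": -0.16, "twist": -0.14},
    {"tx": -0.37, "ty": 0.42, "tz": -0.16, "twist": -0.175},
    {"tx": -0.5, "ty": 0.42, "tz": -0.16, "twist": -0.21}
  ]
}}

```text
t: 13.88
eef_pos: [0.486, 0.0181, 0.2259]
ee_rot: [3.14, 0.001, -0.823]
force: [0.1, -1.0, 0.2]
width: 0.0262
gripper_force: 0.0
```

Emit:
{"name": "arm_command", "arguments": {
  "commands": [
    {"tx": 0, "ty": 0, "tz": 0, "twist": -0.035},
    {"tx": 0, "ty": 0, "tz": 0, "twist": -0.07},
    {"tx": 0, "ty": 0, "tz": 0, "twist": -0.105},
    {"tx": 0, "ty": 0, "tz": 0, "twist": -0.14},
    {"tx": 0, "ty": 0, "tz": 0, "twist": -0.175},
    {"tx": 0, "ty": 0, "tz": 0, "twist": -0.21},
    {"tx": 0, "ty": 0, "tz": 0, "twist": -0.25},
    {"tx": 0, "ty": 0, "tz": 0, "twist": -0.29}
  ]
}}

```text
t: 14.55
eef_pos: [0.4864, 0.0175, 0.2256]
ee_rot: [3.141, 0.003, 0.088]
force: [0.6, 0.4, 0.6]
width: 0.0264
gripper_force: 0.0
```

```bash
python3 - <<'E'
from h import *
grab_frame("top")
s=get_state();print(s["t"],s["eef_pos"],s["ee_rot"],s["width"],s["force"])
for c in("top","side"):
    r=spot_point("carriage_post",c)[:2];print(c,[(x["score"],x["uv"],atz(c,x["uv"],.046)) for x in r])
togo([.552,.199,.04],.084)
E
```

```text
14.6 [0.4863 0.0175 0.2256] [3.1409 0.0027 0.0978] 0.02605388047137377 [ 0.1291  0.5265 -0.8042]
top [(0.65, [279.5, 238.9], array([0.5584, 0.2044, 0.046 ]))]
side [(0.56, [401.4, 331.1], array([0.3771, 0.38  , 0.046 ])), (0.41, [291.8, 277.1], array([0.5528, 0.1899, 0.046 ]))]
go [ 0.3198 -0.7037  0.7428] twist -0.0016
```

```bash
python3 - <<'E'
from h import *
def blob(c,box):
    f=grab_frame(c)[:,:,::-1].copy();h=cv2.cvtColor(f,cv2.COLOR_BGR2HSV)
    m=cv2.inRange(h,(100,110,60),(128,255,255));x0,y0,x1,y1=box
    ys,xs=np.nonzero(m[y0:y1,x0:x1]);return xs.min()+x0,xs.max()+x0,ys.min()+y0,ys.max()+y0,xs.mean()+x0,ys.mean()+y0
t=blob("top",(265,225,300,255));s=blob("side",(280,262,305,290));print(t,s)
print(atz("top",t[4:],.052),tri(ray("top",t[4:]),ray("side",s[4:])))
for p in([.555,.199,.056],[.555,.203,.056]):print(proj("top",p),proj("side",p))
E
```

```text
Traceback (most recent call last):
ValueError: zero-size array to reduction operation minimum which has no identity
```

```bash
python3 - <<'E'
from h import *
save("side","s4");save("top","t4")
a=cv2.imread("pics/s4.png")[200:340,220:380];b=cv2.imread("pics/t4.png")[170:310,230:390]
cv2.imwrite("pics/c4.png",cv2.resize(np.hstack([a,b]),(800,350),interpolation=2))
for p in([.555,.199,.056],[.555,.203,.056]):print(proj("top",p),proj("side",p))
E
```

```text
[281.8526 239.8308] [290.5437 274.5072]
[279.7407 239.7871] [290.4901 275.4175]
```

View pics/c4.png

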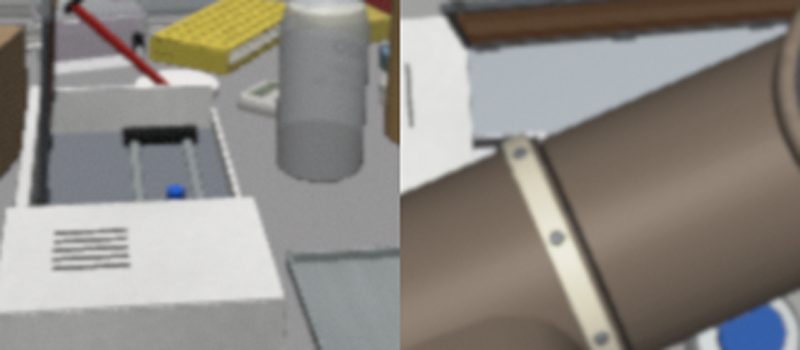

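The side view shows the post top at (290,274), which matches (0.555, 0.199). The arm hides it in the top view.

Emit:
{"name": "arm_command", "arguments": {
  "commands": [
    {"tx": 0.04, "ty": -0.12, "tz": 0, "twist": 0},
    {"tx": 0.08, "ty": -0.26, "tz": 0.05, "twist": 0},
    {"tx": 0.14, "ty": -0.4, "tz": 0.12, "twist": 0},
    {"tx": 0.2, "ty": -0.54, "tz": 0.2, "twist": 0},
    {"tx": 0.27, "ty": -0.65, "tz": 0.3, "twist": 0},
    {"tx": 0.32, "ty": -0.7, "tz": 0.4, "twist": 0},
    {"tx": 0.32, "ty": -0.7, "tz": 0.45, "twist": 0},
    {"tx": 0.32, "ty": -0.7, "tz": 0.45, "twist": 0}
  ]
}}

```text
t: 15.52
eef_pos: [0.5507, 0.1983, 0.1103]
ee_rot: [3.138, 0.006, 0.081]
force: [-0.9, -0.6, -0.6]
width: 0.0261
gripper_force: 0.0
```

```bash
python3 - <<'E'
from h import *
save("side","s5");a=cv2.imread("pics/s5.png")[160:320,210:390]
cv2.imwrite("pics/c5.png",cv2.resize(a,(675,600),interpolation=2))
s=get_state();print(s["t"],s["eef_pos"],s["ee_rot"],s["width"],s["force"])
togo([.552,.199,.04],.084)
E
```

```text
15.5667 [0.5513 0.1981 0.1125] [3.1392 0.0039 0.0808] 0.02616092037136323 [ 0.0614 -0.6929  0.7925]
go [ 0.004  -0.0039  0.2901] twist -0.001
```

View pics/c5.png

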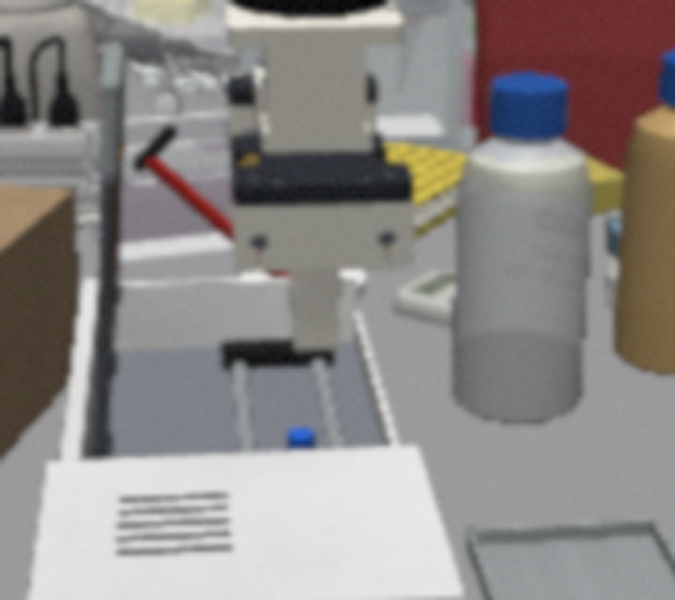

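The fingers sit about 3 px (5 mm) forward of the post, so I'll shift 3 mm back and descend.

Emit:
{"name": "arm_command", "arguments": {
  "commands": [
    {"tx": 0.014, "ty": -0.004, "tz": 0.08, "twist": 0},
    {"tx": 0.014, "ty": -0.004, "tz": 0.16, "twist": 0},
    {"tx": 0.014, "ty": -0.004, "tz": 0.22, "twist": 0},
    {"tx": 0.014, "ty": -0.004, "tz": 0.26, "twist": 0},
    {"tx": 0.014, "ty": -0.004, "tz": 0.29, "twist": 0},
    {"tx": 0.014, "ty": -0.004, "tz": 0.29, "twist": 0},
    {"tx": 0.014, "ty": -0.004, "tz": 0.29, "twist": 0},
    {"tx": 0.014, "ty": -0.004, "tz": 0.29, "twist": 0}
  ]
}}

```text
t: 16.23
eef_pos: [0.5565, 0.2002, 0.0433]
ee_rot: [-3.141, -0.002, 0.082]
force: [0.1, 1.4, -0.3]
width: 0.0262
gripper_force: 0.0
```

Emit:
{"name": "arm_command", "arguments": {
  "commands": [
    {"tx": 0, "ty": 0, "tz": 0, "twist": 0},
    {"tx": 0, "ty": 0, "tz": 0, "twist": 0},
    {"tx": 0, "ty": 0, "tz": 0, "twist": 0},
    {"tx": 0, "ty": 0, "tz": 0, "twist": 0},
    {"tx": 0, "ty": 0, "tz": 0, "twist": 0},
    {"tx": 0, "ty": 0, "tz": 0, "twist": 0},
    {"tx": 0, "ty": 0, "tz": 0, "twist": 0},
    {"tx": 0, "ty": 0, "tz": 0, "twist": 0}
  ],
  "claw": 0
}}

```text
t: 16.9
eef_pos: [0.5562, 0.2002, 0.0427]
ee_rot: [-3.141, -0.001, 0.083]
force: [-1.0, 0.2, 5.9]
width: 0.0132
gripper_force: 15.0
```

Gripped. The flap should first come to rest on the prop (about t = 31–33), so I'll wait.

Emit:
{"name": "arm_command", "arguments": {
  "commands": [
    {"tx": 0, "ty": 0, "tz": 0, "twist": 0},
    {"tx": 0, "ty": 0, "tz": 0, "twist": 0},
    {"tx": 0, "ty": 0, "tz": 0, "twist": 0},
    {"tx": 0, "ty": 0, "tz": 0, "twist": 0},
    {"tx": 0, "ty": 0, "tz": 0, "twist": 0},
    {"tx": 0, "ty": 0, "tz": 0, "twist": 0},
    {"tx": 0, "ty": 0, "tz": 0, "twist": 0},
    {"tx": 0, "ty": 0, "tz": 0, "twist": 0}
  ]
}}

```text
t: 17.57
eef_pos: [0.5562, 0.2002, 0.0427]
ee_rot: [-3.141, -0.001, 0.083]
force: [-1.6, 0.6, 6.4]
width: 0.0132
gripper_force: 15.0
```

Emit:
{"name": "arm_command", "arguments": {
  "commands": [
    {"tx": 0, "ty": 0, "tz": 0, "twist": 0},
    {"tx": 0, "ty": 0, "tz": 0, "twist": 0},
    {"tx": 0, "ty": 0, "tz": 0, "twist": 0},
    {"tx": 0, "ty": 0, "tz": 0, "twist": 0},
    {"tx": 0, "ty": 0, "tz": 0, "twist": 0},
    {"tx": 0, "ty": 0, "tz": 0, "twist": 0},
    {"tx": 0, "ty": 0, "tz": 0, "twist": 0},
    {"tx": 0, "ty": 0, "tz": 0, "twist": 0}
  ]
}}

```text
t: 18.23
eef_pos: [0.5562, 0.2002, 0.0427]
ee_rot: [-3.141, -0.001, 0.083]
force: [-0.7, -0.0, 6.8]
width: 0.0133
gripper_force: 15.0
```

Emit:
{"name": "arm_command", "arguments": {
  "commands": [
    {"tx": 0, "ty": 0, "tz": 0, "twist": 0},
    {"tx": 0, "ty": 0, "tz": 0, "twist": 0},
    {"tx": 0, "ty": 0, "tz": 0, "twist": 0},
    {"tx": 0, "ty": 0, "tz": 0, "twist": 0},
    {"tx": 0, "ty": 0, "tz": 0, "twist": 0},
    {"tx": 0, "ty": 0, "tz": 0, "twist": 0},
    {"tx": 0, "ty": 0, "tz": 0, "twist": 0},
    {"tx": 0, "ty": 0, "tz": 0, "twist": 0}
  ]
}}

```text
t: 18.9
eef_pos: [0.5562, 0.2001, 0.0427]
ee_rot: [-3.141, -0.001, 0.083]
force: [-1.5, 0.7, 5.8]
width: 0.0132
gripper_force: 15.0
```

Emit:
{"name": "arm_command", "arguments": {
  "commands": [
    {"tx": 0, "ty": 0, "tz": 0, "twist": 0},
    {"tx": 0, "ty": 0, "tz": 0, "twist": 0},
    {"tx": 0, "ty": 0, "tz": 0, "twist": 0},
    {"tx": 0, "ty": 0, "tz": 0, "twist": 0},
    {"tx": 0, "ty": 0, "tz": 0, "twist": 0},
    {"tx": 0, "ty": 0, "tz": 0, "twist": 0},
    {"tx": 0, "ty": 0, "tz": 0, "twist": 0},
    {"tx": 0, "ty": 0, "tz": 0, "twist": 0}
  ]
}}

```text
t: 19.57
eef_pos: [0.5562, 0.2002, 0.0427]
ee_rot: [-3.141, -0.001, 0.082]
force: [-0.8, 0.4, 5.7]
width: 0.0135
gripper_force: 15.0
```

Emit:
{"name": "arm_command", "arguments": {
  "commands": [
    {"tx": 0, "ty": 0, "tz": 0, "twist": 0},
    {"tx": 0, "ty": 0, "tz": 0, "twist": 0},
    {"tx": 0, "ty": 0, "tz": 0, "twist": 0},
    {"tx": 0, "ty": 0, "tz": 0, "twist": 0},
    {"tx": 0, "ty": 0, "tz": 0, "twist": 0},
    {"tx": 0, "ty": 0, "tz": 0, "twist": 0},
    {"tx": 0, "ty": 0, "tz": 0, "twist": 0},
    {"tx": 0, "ty": 0, "tz": 0, "twist": 0}
  ]
}}

```text
t: 20.23
eef_pos: [0.5562, 0.2002, 0.0427]
ee_rot: [-3.141, -0.001, 0.083]
force: [-1.5, -0.2, 5.9]
width: 0.013
gripper_force: 15.0
```

Emit:
{"name": "arm_command", "arguments": {
  "commands": [
    {"tx": 0, "ty": 0, "tz": 0, "twist": 0},
    {"tx": 0, "ty": 0, "tz": 0, "twist": 0},
    {"tx": 0, "ty": 0, "tz": 0, "twist": 0},
    {"tx": 0, "ty": 0, "tz": 0, "twist": 0},
    {"tx": 0, "ty": 0, "tz": 0, "twist": 0},
    {"tx": 0, "ty": 0, "tz": 0, "twist": 0},
    {"tx": 0, "ty": 0, "tz": 0, "twist": 0},
    {"tx": 0, "ty": 0, "tz": 0, "twist": 0}
  ]
}}

```text
t: 20.9
eef_pos: [0.5562, 0.2002, 0.0427]
ee_rot: [-3.141, -0.001, 0.083]
force: [-1.3, 0.4, 5.4]
width: 0.0134
gripper_force: 15.0
```

Emit:
{"name": "arm_command", "arguments": {
  "commands": [
    {"tx": 0, "ty": 0, "tz": 0, "twist": 0},
    {"tx": 0, "ty": 0, "tz": 0, "twist": 0},
    {"tx": 0, "ty": 0, "tz": 0, "twist": 0},
    {"tx": 0, "ty": 0, "tz": 0, "twist": 0},
    {"tx": 0, "ty": 0, "tz": 0, "twist": 0},
    {"tx": 0, "ty": 0, "tz": 0, "twist": 0},
    {"tx": 0, "ty": 0, "tz": 0, "twist": 0},
    {"tx": 0, "ty": 0, "tz": 0, "twist": 0}
  ]
}}

```text
t: 21.57
eef_pos: [0.5562, 0.2001, 0.0427]
ee_rot: [-3.141, -0.001, 0.083]
force: [-0.9, 0.1, 5.9]
width: 0.0134
gripper_force: 15.0
```

Emit:
{"name": "arm_command", "arguments": {
  "commands": [
    {"tx": 0, "ty": 0, "tz": 0, "twist": 0},
    {"tx": 0, "ty": 0, "tz": 0, "twist": 0},
    {"tx": 0, "ty": 0, "tz": 0, "twist": 0},
    {"tx": 0, "ty": 0, "tz": 0, "twist": 0},
    {"tx": 0, "ty": 0, "tz": 0, "twist": 0},
    {"tx": 0, "ty": 0, "tz": 0, "twist": 0},
    {"tx": 0, "ty": 0, "tz": 0, "twist": 0},
    {"tx": 0, "ty": 0, "tz": 0, "twist": 0}
  ]
}}

```text
t: 22.23
eef_pos: [0.5562, 0.2001, 0.0427]
ee_rot: [-3.141, -0.001, 0.082]
force: [-1.7, -0.0, 6.3]
width: 0.0132
gripper_force: 15.0
```

Emit:
{"name": "arm_command", "arguments": {
  "commands": [
    {"tx": 0, "ty": 0, "tz": 0, "twist": 0},
    {"tx": 0, "ty": 0, "tz": 0, "twist": 0},
    {"tx": 0, "ty": 0, "tz": 0, "twist": 0},
    {"tx": 0, "ty": 0, "tz": 0, "twist": 0},
    {"tx": 0, "ty": 0, "tz": 0, "twist": 0},
    {"tx": 0, "ty": 0, "tz": 0, "twist": 0},
    {"tx": 0, "ty": 0, "tz": 0, "twist": 0},
    {"tx": 0, "ty": 0, "tz": 0, "twist": 0}
  ]
}}

```text
t: 22.9
eef_pos: [0.5562, 0.2001, 0.0427]
ee_rot: [-3.141, -0.001, 0.083]
force: [-2.2, 0.1, 5.4]
width: 0.0133
gripper_force: 15.0
```

Emit:
{"name": "arm_command", "arguments": {
  "commands": [
    {"tx": 0, "ty": 0, "tz": 0, "twist": 0},
    {"tx": 0, "ty": 0, "tz": 0, "twist": 0},
    {"tx": 0, "ty": 0, "tz": 0, "twist": 0},
    {"tx": 0, "ty": 0, "tz": 0, "twist": 0},
    {"tx": 0, "ty": 0, "tz": 0, "twist": 0},
    {"tx": 0, "ty": 0, "tz": 0, "twist": 0},
    {"tx": 0, "ty": 0, "tz": 0, "twist": 0},
    {"tx": 0, "ty": 0, "tz": 0, "twist": 0}
  ]
}}

```text
t: 23.57
eef_pos: [0.5562, 0.2002, 0.0427]
ee_rot: [-3.141, -0.001, 0.083]
force: [-1.8, 0.6, 6.0]
width: 0.0128
gripper_force: 15.0
```

Emit:
{"name": "arm_command", "arguments": {
  "commands": [
    {"tx": 0, "ty": 0, "tz": 0, "twist": 0},
    {"tx": 0, "ty": 0, "tz": 0, "twist": 0},
    {"tx": 0, "ty": 0, "tz": 0, "twist": 0},
    {"tx": 0, "ty": 0, "tz": 0, "twist": 0},
    {"tx": 0, "ty": 0, "tz": 0, "twist": 0},
    {"tx": 0, "ty": 0, "tz": 0, "twist": 0},
    {"tx": 0, "ty": 0, "tz": 0, "twist": 0},
    {"tx": 0, "ty": 0, "tz": 0, "twist": 0}
  ]
}}

```text
t: 24.23
eef_pos: [0.5562, 0.2001, 0.0427]
ee_rot: [-3.141, -0.001, 0.082]
force: [-2.1, 0.7, 6.2]
width: 0.0133
gripper_force: 15.0
```

Emit:
{"name": "arm_command", "arguments": {
  "commands": [
    {"tx": 0, "ty": 0, "tz": 0, "twist": 0},
    {"tx": 0, "ty": 0, "tz": 0, "twist": 0},
    {"tx": 0, "ty": 0, "tz": 0, "twist": 0},
    {"tx": 0, "ty": 0, "tz": 0, "twist": 0},
    {"tx": 0, "ty": 0, "tz": 0, "twist": 0},
    {"tx": 0, "ty": 0, "tz": 0, "twist": 0},
    {"tx": 0, "ty": 0, "tz": 0, "twist": 0},
    {"tx": 0, "ty": 0, "tz": 0, "twist": 0}
  ]
}}

```text
t: 24.9
eef_pos: [0.5562, 0.2001, 0.0427]
ee_rot: [-3.141, -0.001, 0.083]
force: [-0.5, 1.2, 5.8]
width: 0.0133
gripper_force: 15.0
```

Emit:
{"name": "arm_command", "arguments": {
  "commands": [
    {"tx": 0, "ty": 0, "tz": 0, "twist": 0},
    {"tx": 0, "ty": 0, "tz": 0, "twist": 0},
    {"tx": 0, "ty": 0, "tz": 0, "twist": 0},
    {"tx": 0, "ty": 0, "tz": 0, "twist": 0},
    {"tx": 0, "ty": 0, "tz": 0, "twist": 0},
    {"tx": 0, "ty": 0, "tz": 0, "twist": 0},
    {"tx": 0, "ty": 0, "tz": 0, "twist": 0},
    {"tx": 0, "ty": 0, "tz": 0, "twist": 0}
  ]
}}

```text
t: 25.57
eef_pos: [0.5562, 0.2001, 0.0427]
ee_rot: [-3.141, -0.001, 0.083]
force: [-1.1, -0.4, 6.0]
width: 0.0133
gripper_force: 15.0
```

Emit:
{"name": "arm_command", "arguments": {
  "commands": [
    {"tx": 0, "ty": 0, "tz": 0, "twist": 0},
    {"tx": 0, "ty": 0, "tz": 0, "twist": 0},
    {"tx": 0, "ty": 0, "tz": 0, "twist": 0},
    {"tx": 0, "ty": 0, "tz": 0, "twist": 0},
    {"tx": 0, "ty": 0, "tz": 0, "twist": 0},
    {"tx": 0, "ty": 0, "tz": 0, "twist": 0},
    {"tx": 0, "ty": 0, "tz": 0, "twist": 0},
    {"tx": 0, "ty": 0, "tz": 0, "twist": 0}
  ]
}}

```text
t: 26.23
eef_pos: [0.5562, 0.2002, 0.0427]
ee_rot: [-3.141, -0.001, 0.083]
force: [-1.0, 1.5, 6.3]
width: 0.0133
gripper_force: 15.0
```

Emit:
{"name": "arm_command", "arguments": {
  "commands": [
    {"tx": 0, "ty": 0, "tz": 0, "twist": 0},
    {"tx": 0, "ty": 0, "tz": 0, "twist": 0},
    {"tx": 0, "ty": 0, "tz": 0, "twist": 0},
    {"tx": 0, "ty": 0, "tz": 0, "twist": 0},
    {"tx": 0, "ty": 0, "tz": 0, "twist": 0},
    {"tx": 0, "ty": 0, "tz": 0, "twist": 0},
    {"tx": 0, "ty": 0, "tz": 0, "twist": 0},
    {"tx": 0, "ty": 0, "tz": 0, "twist": 0}
  ]
}}

```text
t: 26.9
eef_pos: [0.5562, 0.2001, 0.0427]
ee_rot: [-3.141, -0.001, 0.083]
force: [-2.4, 0.2, 5.6]
width: 0.0135
gripper_force: 15.0
```

Emit:
{"name": "arm_command", "arguments": {
  "commands": [
    {"tx": 0, "ty": 0, "tz": 0, "twist": 0},
    {"tx": 0, "ty": 0, "tz": 0, "twist": 0},
    {"tx": 0, "ty": 0, "tz": 0, "twist": 0},
    {"tx": 0, "ty": 0, "tz": 0, "twist": 0},
    {"tx": 0, "ty": 0, "tz": 0, "twist": 0},
    {"tx": 0, "ty": 0, "tz": 0, "twist": 0},
    {"tx": 0, "ty": 0, "tz": 0, "twist": 0},
    {"tx": 0, "ty": 0, "tz": 0, "twist": 0}
  ]
}}

```text
t: 27.57
eef_pos: [0.5562, 0.2002, 0.0427]
ee_rot: [-3.141, -0.001, 0.083]
force: [-1.3, 0.5, 6.1]
width: 0.0133
gripper_force: 15.0
```

Emit:
{"name": "arm_command", "arguments": {
  "commands": [
    {"tx": 0, "ty": 0, "tz": 0, "twist": 0},
    {"tx": 0, "ty": 0, "tz": 0, "twist": 0},
    {"tx": 0, "ty": 0, "tz": 0, "twist": 0},
    {"tx": 0, "ty": 0, "tz": 0, "twist": 0},
    {"tx": 0, "ty": 0, "tz": 0, "twist": 0},
    {"tx": 0, "ty": 0, "tz": 0, "twist": 0},
    {"tx": 0, "ty": 0, "tz": 0, "twist": 0},
    {"tx": 0, "ty": 0, "tz": 0, "twist": 0}
  ]
}}

```text
t: 28.23
eef_pos: [0.5562, 0.2002, 0.0427]
ee_rot: [-3.141, -0.001, 0.083]
force: [-1.3, 0.2, 6.1]
width: 0.013
gripper_force: 15.0
```

Emit:
{"name": "arm_command", "arguments": {
  "commands": [
    {"tx": 0, "ty": 0, "tz": 0, "twist": 0},
    {"tx": 0, "ty": 0, "tz": 0, "twist": 0},
    {"tx": 0, "ty": 0, "tz": 0, "twist": 0},
    {"tx": 0, "ty": 0, "tz": 0, "twist": 0},
    {"tx": 0, "ty": 0, "tz": 0, "twist": 0},
    {"tx": 0, "ty": 0, "tz": 0, "twist": 0},
    {"tx": 0, "ty": 0, "tz": 0, "twist": 0},
    {"tx": 0, "ty": 0, "tz": 0, "twist": 0}
  ]
}}

```text
t: 28.9
eef_pos: [0.5562, 0.2002, 0.0427]
ee_rot: [-3.141, -0.001, 0.082]
force: [-1.3, -0.0, 5.5]
width: 0.0134
gripper_force: 15.0
```

Emit:
{"name": "arm_command", "arguments": {
  "commands": [
    {"tx": 0, "ty": 0, "tz": 0, "twist": 0},
    {"tx": 0, "ty": 0, "tz": 0, "twist": 0},
    {"tx": 0, "ty": 0, "tz": 0, "twist": 0},
    {"tx": 0, "ty": 0, "tz": 0, "twist": 0},
    {"tx": 0, "ty": 0, "tz": 0, "twist": 0},
    {"tx": 0, "ty": 0, "tz": 0, "twist": 0},
    {"tx": 0, "ty": 0, "tz": 0, "twist": 0},
    {"tx": 0, "ty": 0, "tz": 0, "twist": 0}
  ]
}}

```text
t: 29.57
eef_pos: [0.5562, 0.2002, 0.0427]
ee_rot: [-3.141, -0.001, 0.083]
force: [-1.1, 0.1, 6.0]
width: 0.0133
gripper_force: 15.0
```

Emit:
{"name": "arm_command", "arguments": {
  "commands": [
    {"tx": 0, "ty": 0, "tz": 0, "twist": 0},
    {"tx": 0, "ty": 0, "tz": 0, "twist": 0},
    {"tx": 0, "ty": 0, "tz": 0, "twist": 0},
    {"tx": 0, "ty": 0, "tz": 0, "twist": 0},
    {"tx": 0, "ty": 0, "tz": 0, "twist": 0},
    {"tx": 0, "ty": 0, "tz": 0, "twist": 0},
    {"tx": 0, "ty": 0, "tz": 0, "twist": 0},
    {"tx": 0, "ty": 0, "tz": 0, "twist": 0}
  ]
}}

```text
t: 30.23
eef_pos: [0.5562, 0.2002, 0.0427]
ee_rot: [-3.141, -0.001, 0.083]
force: [-1.2, 0.5, 6.4]
width: 0.013
gripper_force: 15.0
```

Emit:
{"name": "arm_command", "arguments": {
  "commands": [
    {"tx": 0, "ty": 0, "tz": 0, "twist": 0},
    {"tx": 0, "ty": 0, "tz": 0, "twist": 0},
    {"tx": 0, "ty": 0, "tz": 0, "twist": 0},
    {"tx": 0, "ty": 0, "tz": 0, "twist": 0},
    {"tx": 0, "ty": 0, "tz": 0, "twist": 0},
    {"tx": 0, "ty": 0, "tz": 0, "twist": 0},
    {"tx": 0, "ty": 0, "tz": 0, "twist": 0},
    {"tx": 0, "ty": 0, "tz": 0, "twist": 0}
  ]
}}

```text
t: 30.9
eef_pos: [0.5562, 0.2001, 0.0427]
ee_rot: [-3.141, -0.001, 0.083]
force: [-1.2, -0.3, 5.4]
width: 0.0128
gripper_force: 15.0
```

Emit:
{"name": "arm_command", "arguments": {
  "commands": [
    {"tx": 0, "ty": 0, "tz": 0, "twist": 0},
    {"tx": 0, "ty": 0, "tz": 0, "twist": 0},
    {"tx": 0, "ty": 0, "tz": 0, "twist": 0},
    {"tx": 0, "ty": 0, "tz": 0, "twist": 0},
    {"tx": 0, "ty": 0, "tz": 0, "twist": 0},
    {"tx": 0, "ty": 0, "tz": 0, "twist": 0},
    {"tx": 0, "ty": 0, "tz": 0, "twist": 0},
    {"tx": 0, "ty": 0, "tz": 0, "twist": 0}
  ]
}}

```text
t: 31.57
eef_pos: [0.5562, 0.2001, 0.0427]
ee_rot: [-3.141, -0.001, 0.083]
force: [-1.8, 0.8, 4.9]
width: 0.0133
gripper_force: 15.0
```

Emit:
{"name": "arm_command", "arguments": {
  "commands": [
    {"tx": 0, "ty": 0, "tz": 0, "twist": 0},
    {"tx": 0, "ty": 0, "tz": 0, "twist": 0},
    {"tx": 0, "ty": 0, "tz": 0, "twist": 0},
    {"tx": 0, "ty": 0, "tz": 0, "twist": 0},
    {"tx": 0, "ty": 0, "tz": 0, "twist": 0},
    {"tx": 0, "ty": 0, "tz": 0, "twist": 0},
    {"tx": 0, "ty": 0, "tz": 0, "twist": 0},
    {"tx": 0, "ty": 0, "tz": 0, "twist": 0}
  ]
}}

```text
t: 32.23
eef_pos: [0.5562, 0.2002, 0.0427]
ee_rot: [-3.141, -0.001, 0.083]
force: [-1.6, -0.3, 5.3]
width: 0.0131
gripper_force: 15.0
```

Emit:
{"name": "arm_command", "arguments": {
  "commands": [
    {"tx": 0, "ty": 0, "tz": 0, "twist": 0},
    {"tx": 0, "ty": 0, "tz": 0, "twist": 0},
    {"tx": 0, "ty": 0, "tz": 0, "twist": 0},
    {"tx": 0, "ty": 0, "tz": 0, "twist": 0},
    {"tx": 0, "ty": 0, "tz": 0, "twist": 0},
    {"tx": 0, "ty": 0, "tz": 0, "twist": 0},
    {"tx": 0, "ty": 0, "tz": 0, "twist": 0},
    {"tx": 0, "ty": 0, "tz": 0, "twist": 0}
  ]
}}

```text
t: 32.9
eef_pos: [0.5562, 0.2002, 0.0427]
ee_rot: [-3.141, -0.001, 0.083]
force: [-1.1, 0.9, 6.5]
width: 0.0137
gripper_force: 15.0
```

```bash
python3 - <<'E'
from h import *
save("side","s6");a=cv2.imread("pics/s6.png")[140:320,200:380]
cv2.imwrite("pics/c6.png",cv2.resize(a,(600,600),interpolation=2))
s=get_state();print(s["t"],s["eef_pos"],s["ee_rot"],s["width"],s["force"])
E
```

```text
32.95 [0.5562 0.2001 0.0427] [-3.1412 -0.001   0.0826] 0.013046527541980699 [-2.081   0.1797  6.6266]
```

View pics/c6.png

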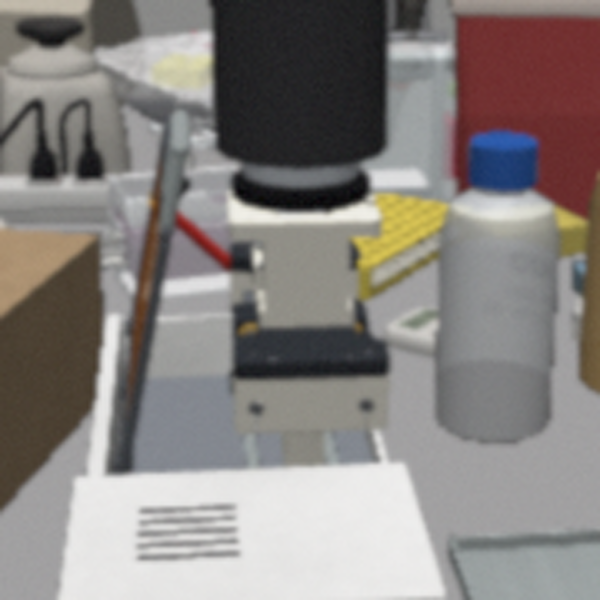

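The flap leans at rest on the prop head (crop (180,190)), and the gripper is clear. I'll slide the carriage out.

Emit:
{"name": "arm_command", "arguments": {
  "commands": [
    {"tx": 0, "ty": 0.06, "tz": 0, "twist": 0},
    {"tx": 0, "ty": 0.14, "tz": 0, "twist": 0},
    {"tx": 0, "ty": 0.23, "tz": 0, "twist": 0},
    {"tx": 0, "ty": 0.32, "tz": 0, "twist": 0},
    {"tx": 0, "ty": 0.41, "tz": 0, "twist": 0},
    {"tx": 0, "ty": 0.5, "tz": 0, "twist": 0},
    {"tx": 0, "ty": 0.57, "tz": 0, "twist": 0},
    {"tx": 0, "ty": 0.62, "tz": 0, "twist": 0}
  ],
  "grip_force": 25
}}

```text
t: 33.62
eef_pos: [0.5723, 0.0454, 0.0428]
ee_rot: [-3.14, -0.007, 0.082]
force: [10.8, 3.0, -6.4]
width: 0.013
gripper_force: 25.0
```

Emit:
{"name": "arm_command", "arguments": {
  "commands": [
    {"tx": 0, "ty": 0.02, "tz": 0, "twist": 0},
    {"tx": 0, "ty": 0.04, "tz": 0, "twist": 0},
    {"tx": 0, "ty": 0.05, "tz": 0, "twist": 0},
    {"tx": 0, "ty": 0.055, "tz": 0, "twist": 0},
    {"tx": 0, "ty": 0.055, "tz": 0, "twist": 0},
    {"tx": 0, "ty": 0.055, "tz": 0, "twist": 0},
    {"tx": 0, "ty": 0.055, "tz": 0, "twist": 0},
    {"tx": 0, "ty": 0.055, "tz": 0, "twist": 0}
  ]
}}

```text
t: 34.28
eef_pos: [0.5734, 0.0366, 0.0428]
ee_rot: [-3.136, -0.008, 0.083]
force: [2.2, 21.0, -2.8]
width: 0.0128
gripper_force: 25.0
```

The force shows it at the end stop. Release, rise and clear the view.

Emit:
{"name": "arm_command", "arguments": {
  "commands": [
    {"tx": 0, "ty": -0.006, "tz": 0, "twist": 0},
    {"tx": 0, "ty": -0.006, "tz": 0, "twist": 0},
    {"tx": 0, "ty": -0.006, "tz": 0, "twist": 0},
    {"tx": 0, "ty": -0.006, "tz": 0, "twist": 0},
    {"tx": 0, "ty": -0.006, "tz": -0.08, "twist": 0},
    {"tx": 0, "ty": -0.006, "tz": -0.2, "twist": 0},
    {"tx": 0, "ty": -0.006, "tz": -0.32, "twist": 0},
    {"tx": 0, "ty": -0.006, "tz": -0.4, "twist": 0}
  ],
  "claw": 0.27,
  "grip_force": 15
}}

```text
t: 34.95
eef_pos: [0.57, 0.0326, 0.1446]
ee_rot: [3.141, -0.002, 0.082]
force: [1.3, 0.5, 0.0]
width: 0.0234
gripper_force: 0.0
```

Emit:
{"name": "arm_command", "arguments": {
  "commands": [
    {"tx": 0, "ty": -0.14, "tz": 0, "twist": 0},
    {"tx": 0, "ty": -0.28, "tz": 0, "twist": 0},
    {"tx": 0, "ty": -0.42, "tz": -0.03, "twist": 0},
    {"tx": -0.08, "ty": -0.55, "tz": -0.06, "twist": 0},
    {"tx": -0.16, "ty": -0.68, "tz": -0.1, "twist": 0},
    {"tx": -0.24, "ty": -0.8, "tz": -0.15, "twist": 0},
    {"tx": -0.32, "ty": -0.92, "tz": -0.2, "twist": 0},
    {"tx": -0.4, "ty": -1.0, "tz": -0.2, "twist": 0}
  ]
}}

```text
t: 35.62
eef_pos: [0.4492, 0.2763, 0.1943]
ee_rot: [-3.14, -0.003, 0.083]
force: [1.3, 1.2, -0.4]
width: 0.024
gripper_force: 0.0
```

```bash
python3 - <<'E'
from h import *
save("top","t7");a=cv2.imread("pics/t7.png")[150:390,150:470]
cv2.imwrite("pics/c7.png",cv2.resize(a,(800,600),interpolation=2))
s=get_state();print(s["t"],s["eef_pos"],s["ee_rot"],s["width"],s["force"])
for n,z in (("carriage_post",.046),("carrier_0_mid",.027),("carrier_1_mid",.027),("carrier_2_mid",.027),("tray_in",.003)):
  for c in("top",):
    r=spot_point(n,c)[:2];print(n,c,[(round(x["score"],2),np.round(x["uv"],1),atz(c,x["uv"],z)) for x in r])
for n in range(3): print(rect(f"carrier_{n}_mid","top",.034))
print("tray",rect("tray","top",.012))
E
```

```text
35.6667 [0.4463 0.2775 0.1934] [-3.1392 -0.0013  0.0833] 0.02365120318110595 [-4.0001  1.4726 -1.2592]
carriage_post top [(0.87, array([363.8, 232.3]), array([0.5746, 0.0434, 0.046 ]))]
carrier_0_mid top []
carrier_1_mid top []
carrier_2_mid top [(0.85, array([285.2, 237.2]), array([0.5653, 0.195 , 0.027 ])), (0.21, array([277.3, 186.4]), array([0.6666, 0.2138, 0.027 ]))]
tray_in top [(0.57, array([221.1, 317. ]), array([0.4094, 0.3164, 0.003 ]))]
(0.58, array([562.7, 115.6]), array([ 80.2, 186.5]), np.float32(6.94))
(0.61, array([562.3, 133.2]), array([51.1, 26.1]), np.float32(-84.41))
(0.89, array([556.9, 186.9]), array([51. , 27.1]), np.float32(-88.12))
tray (0.96, array([395. , 318.2]), array([ 73.2, 213. ]), np.float32(7.47))
```

View pics/c7.png

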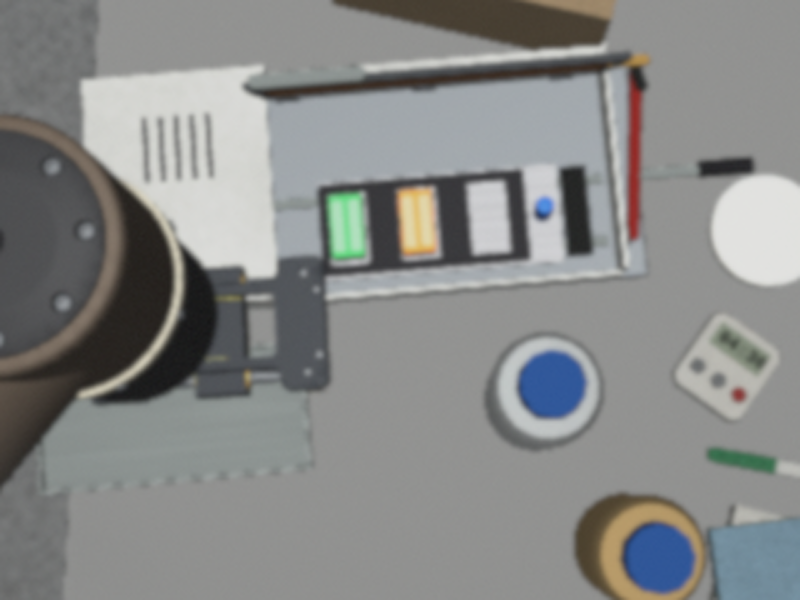

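The picture shows green at crop (347,225), orange at (417,220), and the nest nearest the post empty. The tray has been knocked about 35–40 mm towards +x. Go above green.

```bash
python3 - <<'E'
from h import *
s=get_state();print(s["t"],s["eef_pos"],s["ee_rot"])
togo([.553,.1872,.09],.095)
togo([.553,.1872,.0255],.095)
c=np.array([atz("top",(x/2.5+150,y/2.5+150),.012) for x,y in((45,490),(310,465))]);print(c)
E
```

```text
36.1167 [0.4498 0.2732 0.1917] [3.141  0.0005 0.0806]
go [0.3838 0.376  0.4068] twist -0.0046
go [0.384  0.3758 0.6648] twist -0.0046
[[0.3518 0.4137 0.012 ]
 [0.375  0.2115 0.012 ]]
```

Emit:
{"name": "arm_command", "arguments": {
  "commands": [
    {"tx": 0.08, "ty": 0.08, "tz": 0.02, "twist": -0.005},
    {"tx": 0.18, "ty": 0.18, "tz": 0.08, "twist": -0.005},
    {"tx": 0.28, "ty": 0.28, "tz": 0.16, "twist": -0.005},
    {"tx": 0.36, "ty": 0.35, "tz": 0.25, "twist": -0.005},
    {"tx": 0.384, "ty": 0.376, "tz": 0.34, "twist": -0.005},
    {"tx": 0.384, "ty": 0.376, "tz": 0.4, "twist": -0.005},
    {"tx": 0.384, "ty": 0.376, "tz": 0.4, "twist": -0.005},
    {"tx": 0.384, "ty": 0.376, "tz": 0.4, "twist": -0.005}
  ],
  "claw": 0.385
}}

```text
t: 36.78
eef_pos: [0.5526, 0.1872, 0.0913]
ee_rot: [3.14, 0.002, 0.097]
force: [0.2, -0.3, 0.8]
width: 0.0336
gripper_force: 0.0
```

```bash
python3 - <<'E'
from h import *
s=get_state();print(s["t"],s["eef_pos"],s["ee_rot"],s["width"])
togo([.553,.1872,.0255],.095)
for c in("top","side"):print(c,rect("tray",c,.012),[(x["score"],atz(c,x["uv"],.003)) for x in spot_point("tray_in",c)[:1]])
E
```

```text
36.7833 [0.5526 0.1872 0.0913] [3.1401 0.002  0.0967] 0.03358631896813646
go [ 0.002  -0.0001  0.263 ] twist 0.0006
top (0.96, array([395. , 318.2]), array([ 73.2, 213. ]), np.float32(7.47)) [(0.57, array([0.4094, 0.3164, 0.003 ]))]
side (0.78, array([412. , 327.2]), array([104.5, 224. ]), np.float32(6.62)) [(0.86, array([0.4104, 0.3278, 0.003 ]))]
```

Emit:
{"name": "arm_command", "arguments": {
  "commands": [
    {"tx": 0, "ty": 0, "tz": 0.08, "twist": 0},
    {"tx": 0, "ty": 0, "tz": 0.16, "twist": 0},
    {"tx": 0, "ty": 0, "tz": 0.21, "twist": 0},
    {"tx": 0, "ty": 0, "tz": 0.24, "twist": 0},
    {"tx": 0, "ty": 0, "tz": 0.26, "twist": 0},
    {"tx": 0, "ty": 0, "tz": 0.26, "twist": 0},
    {"tx": 0, "ty": 0, "tz": 0.26, "twist": 0},
    {"tx": 0, "ty": 0, "tz": 0.26, "twist": 0}
  ]
}}

```text
t: 37.65
eef_pos: [0.5533, 0.1888, 0.0281]
ee_rot: [-3.141, -0.001, 0.098]
force: [-0.0, 0.6, 0.1]
width: 0.0335
gripper_force: 0.0
```

Emit:
{"name": "arm_command", "arguments": {
  "commands": [
    {"tx": 0, "ty": 0, "tz": 0, "twist": 0},
    {"tx": 0, "ty": 0, "tz": 0, "twist": 0},
    {"tx": 0, "ty": 0, "tz": 0, "twist": 0},
    {"tx": 0, "ty": 0, "tz": 0, "twist": 0},
    {"tx": 0, "ty": 0, "tz": 0, "twist": 0},
    {"tx": 0, "ty": 0, "tz": 0, "twist": 0},
    {"tx": 0, "ty": 0, "tz": 0, "twist": 0},
    {"tx": 0, "ty": 0, "tz": 0, "twist": 0}
  ],
  "claw": 0.1,
  "grip_force": 20
}}

```text
t: 38.32
eef_pos: [0.5531, 0.1885, 0.0277]
ee_rot: [-3.141, -0.001, 0.098]
force: [-1.0, 0.1, 6.4]
width: 0.0253
gripper_force: 20.0
```

Emit:
{"name": "arm_command", "arguments": {
  "commands": [
    {"tx": 0, "ty": 0, "tz": -0.02, "twist": 0},
    {"tx": 0, "ty": 0, "tz": -0.06, "twist": 0},
    {"tx": 0, "ty": 0, "tz": -0.12, "twist": 0},
    {"tx": 0, "ty": 0, "tz": -0.2, "twist": 0},
    {"tx": 0, "ty": 0, "tz": -0.26, "twist": 0},
    {"tx": 0, "ty": 0, "tz": -0.32, "twist": 0},
    {"tx": 0, "ty": 0, "tz": -0.32, "twist": 0},
    {"tx": 0, "ty": 0, "tz": -0.32, "twist": 0}
  ]
}}

```text
t: 38.98
eef_pos: [0.5531, 0.1886, 0.1084]
ee_rot: [-3.14, -0.002, 0.098]
force: [-0.6, -0.4, -0.9]
width: 0.0255
gripper_force: 20.0
```

```bash
python3 - <<'E'
from h import *
grab_frame("top");grab_frame("side")
s=get_state();print(s["t"],s["eef_pos"],s["ee_rot"],s["width"])
for c in("top","side"):print(c,rect("tray",c,.012),[(x["score"],atz(c,x["uv"],.003)) for x in spot_point("tray_in",c)[:1]])
togo([.411,.35,.11],.11)
E
```

```text
39.0833 [0.5523 0.1881 0.1067] [3.1415 0.0007 0.0976] 0.025600068659498296
top (0.97, array([412.9, 295.3]), array([100.3, 162.5]), np.float32(6.58)) [(0.84, array([0.4075, 0.3163, 0.003 ]))]
side (0.71, array([411.2, 326.7]), array([106.2, 229.8]), np.float32(6.2)) [(0.96, array([0.4086, 0.3274, 0.003 ]))]
go [-0.4995 -0.7001 -0.0147] twist -0.0039
```

Green is held. The tray centre is about (0.412, 0.319), yaw 6.5°. Go to the left part of the tray.

Emit:
{"name": "arm_command", "arguments": {
  "commands": [
    {"tx": -0.06, "ty": -0.09, "tz": 0, "twist": -0.004},
    {"tx": -0.16, "ty": -0.21, "tz": 0, "twist": -0.004},
    {"tx": -0.26, "ty": -0.33, "tz": 0, "twist": -0.004},
    {"tx": -0.36, "ty": -0.45, "tz": 0, "twist": -0.004},
    {"tx": -0.44, "ty": -0.57, "tz": 0, "twist": -0.004},
    {"tx": -0.5, "ty": -0.67, "tz": 0.02, "twist": -0.004},
    {"tx": -0.52, "ty": -0.74, "tz": 0.08, "twist": -0.004},
    {"tx": -0.52, "ty": -0.755, "tz": 0.14, "twist": -0.004}
  ]
}}

```text
t: 39.95
eef_pos: [0.4038, 0.3667, 0.0722]
ee_rot: [-3.14, -0.002, 0.114]
force: [0.3, 0.1, 0.3]
width: 0.0257
gripper_force: 20.0
```

```bash
python3 - <<'E'
from h import *
grab_frame("side");grab_frame("top")
s=get_state();print(s["t"],s["eef_pos"],s["ee_rot"],s["width"])
print(rect("tray","side",.012))
for c in("top","side"):print([(x["score"],atz(c,x["uv"],.003)) for x in spot_point("tray_in",c)[:1]])
togo([.404,.364,.012],.11)
E
```

```text
40.05 [0.4033 0.363  0.0696] [3.138 0.003 0.112] 0.02530662026983929
(0.82, array([412.3, 327.1]), array([103.1, 224.8]), np.float32(7.53))
[(0.84, array([0.4046, 0.314 , 0.003 ]))]
[(0.55, array([0.4018, 0.3155, 0.003 ]))]
go [-0.0043 -0.0045  0.2412] twist 0.0001
```

Emit:
{"name": "arm_command", "arguments": {
  "commands": [
    {"tx": 0, "ty": 0, "tz": 0.07, "twist": 0},
    {"tx": 0, "ty": 0, "tz": 0.13, "twist": 0},
    {"tx": 0, "ty": 0, "tz": 0.18, "twist": 0},
    {"tx": 0, "ty": 0, "tz": 0.21, "twist": 0},
    {"tx": 0, "ty": 0, "tz": 0.23, "twist": 0},
    {"tx": 0, "ty": 0, "tz": 0.237, "twist": 0},
    {"tx": 0, "ty": 0, "tz": 0.237, "twist": 0},
    {"tx": 0, "ty": 0, "tz": 0.237, "twist": 0}
  ]
}}

```text
t: 40.87
eef_pos: [0.4053, 0.3637, 0.0135]
ee_rot: [-3.141, -0.001, 0.11]
force: [0.2, 0.2, -0.0]
width: 0.0255
gripper_force: 20.0
```

```bash
python3 - <<'E'
from h import *
s=get_state();print(s["t"],s["eef_pos"],s["force"],s["width"])
E
```

```text
40.8667 [0.4053 0.3637 0.0135] [ 0.2134  0.2129 -0.0347] 0.025525957332760557
```

Emit:
{"name": "arm_command", "arguments": {
  "commands": [
    {"tx": 0, "ty": 0, "tz": 0.005, "twist": 0},
    {"tx": 0, "ty": 0, "tz": 0.009, "twist": 0},
    {"tx": 0, "ty": 0, "tz": 0.009, "twist": 0},
    {"tx": 0, "ty": 0, "tz": 0.009, "twist": 0},
    {"tx": 0, "ty": 0, "tz": 0.009, "twist": 0},
    {"tx": 0, "ty": 0, "tz": 0.009, "twist": 0},
    {"tx": 0, "ty": 0, "tz": 0.009, "twist": 0},
    {"tx": 0, "ty": 0, "tz": 0.009, "twist": 0}
  ]
}}

```text
t: 41.53
eef_pos: [0.405, 0.3637, 0.0108]
ee_rot: [-3.141, -0.0, 0.111]
force: [-0.5, 0.3, 2.4]
width: 0.0257
gripper_force: 20.0
```

Emit:
{"name": "arm_command", "arguments": {
  "commands": [
    {"tx": 0, "ty": 0, "tz": 0, "twist": 0},
    {"tx": 0, "ty": 0, "tz": 0, "twist": 0},
    {"tx": 0, "ty": 0, "tz": 0, "twist": 0},
    {"tx": 0, "ty": 0, "tz": 0, "twist": 0},
    {"tx": 0, "ty": 0, "tz": -0.04, "twist": 0},
    {"tx": 0, "ty": 0, "tz": -0.12, "twist": 0},
    {"tx": 0, "ty": 0, "tz": -0.24, "twist": 0},
    {"tx": 0, "ty": 0, "tz": -0.38, "twist": 0}
  ],
  "claw": 0.385
}}

```text
t: 42.2
eef_pos: [0.4042, 0.3623, 0.1059]
ee_rot: [3.139, 0.002, 0.11]
force: [0.2, 1.0, 0.7]
width: 0.0335
gripper_force: 0.0
```

```bash
python3 - <<'E'
from h import *
grab_frame("side");grab_frame("top")
s=get_state();print(s["t"],s["eef_pos"],s["ee_rot"],s["force"],s["width"])
print("green",rect("carrier_2_mid","side",.017),[(x["score"],atz("side",x["uv"],.010)) for x in spot_point("carrier_2_mid","side")[:1]])
print("orange",rect("carrier_1_mid","top",.034))
togo([.558,.1335,.11],.1);togo([.558,.1335,.0265],.1)
E
```

```text
42.3 [0.4071 0.3664 0.1118] [-3.1346 -0.0066  0.1117] [0.0141 0.2115 0.4574] 0.03358918799568227
green (0.71, array([412.6, 371.4]), array([53.2, 41.4]), np.float32(-87.51)) [(0.96, array([0.413 , 0.3667, 0.01  ]))]
orange (0.77, array([561.5, 133. ]), array([49.3, 25.8]), np.float32(-83.85))
go [ 0.5078  0.9815 -0.016 ] twist 0.0033
go [0.5077 0.9819 0.318 ] twist 0.0033
```

Green lies in the tray. Now orange.

Emit:
{"name": "arm_command", "arguments": {
  "commands": [
    {"tx": 0.06, "ty": 0.12, "tz": -0.02, "twist": 0.002},
    {"tx": 0.14, "ty": 0.26, "tz": -0.02, "twist": 0.003},
    {"tx": 0.21, "ty": 0.4, "tz": -0.02, "twist": 0.003},
    {"tx": 0.28, "ty": 0.54, "tz": -0.02, "twist": 0.003},
    {"tx": 0.35, "ty": 0.68, "tz": -0.02, "twist": 0.003},
    {"tx": 0.42, "ty": 0.82, "tz": 0, "twist": 0.003},
    {"tx": 0.48, "ty": 0.93, "tz": 0.03, "twist": 0.003},
    {"tx": 0.507, "ty": 0.98, "tz": 0.06, "twist": 0.003}
  ]
}}

```text
t: 43.12
eef_pos: [0.5588, 0.1305, 0.0892]
ee_rot: [3.141, 0.002, 0.099]
force: [-0.5, 1.4, -1.0]
width: 0.0336
gripper_force: 0.0
```

```bash
python3 - <<'E'
from h import *
grab_frame("top")
s=get_state();print(s["t"],s["eef_pos"],s["ee_rot"],s["force"],s["width"])
togo([.558,.1338,.0265],.1)
E
```

```text
43.1667 [0.5582 0.1295 0.0874] [3.1396 0.0041 0.0976] [ 0.7863 -1.6854 -1.5414] 0.034076243338832274
go [ 0.0017 -0.0175  0.2435] twist -0.0008
```

Emit:
{"name": "arm_command", "arguments": {
  "commands": [
    {"tx": 0, "ty": 0, "tz": 0.04, "twist": 0},
    {"tx": 0, "ty": 0, "tz": 0.08, "twist": 0},
    {"tx": 0, "ty": 0, "tz": 0.1, "twist": 0},
    {"tx": 0, "ty": 0, "tz": 0.1, "twist": 0},
    {"tx": 0, "ty": 0, "tz": 0.1, "twist": 0},
    {"tx": 0, "ty": 0, "tz": 0.1, "twist": 0},
    {"tx": 0, "ty": 0, "tz": 0.1, "twist": 0},
    {"tx": 0, "ty": 0, "tz": 0.1, "twist": 0}
  ]
}}

```text
t: 43.83
eef_pos: [0.5581, 0.1344, 0.0661]
ee_rot: [-3.141, -0.001, 0.102]
force: [-0.2, 0.0, 0.2]
width: 0.0337
gripper_force: 0.0
```

Emit:
{"name": "arm_command", "arguments": {
  "commands": [
    {"tx": 0, "ty": 0.003, "tz": 0.05, "twist": 0},
    {"tx": 0, "ty": 0.003, "tz": 0.1, "twist": 0},
    {"tx": 0, "ty": 0.003, "tz": 0.14, "twist": 0},
    {"tx": 0, "ty": 0.003, "tz": 0.156, "twist": 0},
    {"tx": 0, "ty": 0.003, "tz": 0.156, "twist": 0},
    {"tx": 0, "ty": 0.003, "tz": 0.156, "twist": 0},
    {"tx": 0, "ty": 0.003, "tz": 0.156, "twist": 0},
    {"tx": 0, "ty": 0.003, "tz": 0.156, "twist": 0}
  ]
}}

```text
t: 44.5
eef_pos: [0.5584, 0.1334, 0.0272]
ee_rot: [-3.141, -0.001, 0.101]
force: [0.9, 0.4, -0.3]
width: 0.0335
gripper_force: 0.0
```

Emit:
{"name": "arm_command", "arguments": {
  "commands": [
    {"tx": 0, "ty": 0, "tz": 0, "twist": 0},
    {"tx": 0, "ty": 0, "tz": 0, "twist": 0},
    {"tx": 0, "ty": 0, "tz": 0, "twist": 0},
    {"tx": 0, "ty": 0, "tz": 0, "twist": 0},
    {"tx": 0, "ty": 0, "tz": 0, "twist": 0},
    {"tx": 0, "ty": 0, "tz": 0, "twist": 0},
    {"tx": 0, "ty": 0, "tz": 0, "twist": 0},
    {"tx": 0, "ty": 0, "tz": 0, "twist": 0}
  ],
  "claw": 0.1
}}

```text
t: 45.17
eef_pos: [0.5582, 0.1333, 0.027]
ee_rot: [-3.141, -0.001, 0.101]
force: [-0.9, -0.4, 5.2]
width: 0.0258
gripper_force: 20.0
```

Emit:
{"name": "arm_command", "arguments": {
  "commands": [
    {"tx": 0, "ty": 0, "tz": -0.02, "twist": 0},
    {"tx": 0, "ty": 0, "tz": -0.06, "twist": 0},
    {"tx": 0, "ty": 0, "tz": -0.12, "twist": 0},
    {"tx": 0, "ty": 0, "tz": -0.2, "twist": 0},
    {"tx": 0, "ty": 0, "tz": -0.26, "twist": 0},
    {"tx": 0, "ty": 0, "tz": -0.32, "twist": 0},
    {"tx": 0, "ty": 0, "tz": -0.32, "twist": 0},
    {"tx": 0, "ty": 0, "tz": -0.32, "twist": 0}
  ]
}}

```text
t: 45.83
eef_pos: [0.5584, 0.1335, 0.1079]
ee_rot: [-3.141, -0.002, 0.101]
force: [-0.0, -0.1, -0.7]
width: 0.0259
gripper_force: 20.0
```

```bash
python3 - <<'E'
from h import *
grab_frame("top");grab_frame("side")
s=get_state();print(s["t"],s["eef_pos"],s["ee_rot"],s["width"])
for c in("top","side"):print(c,rect("tray",c,.012),rect("carrier_2_mid",c,.017))
togo([.41,.299,.1],.11)
E
```

```text
45.9333 [0.5575 0.133  0.1063] [-3.1416  0.0007  0.1008] 0.025617440091025425
top (0.98, array([419.1, 250.8]), array([98.8, 74.9]), np.float32(-84.55)) (0.19, array([417.4, 250.7]), array([101.1,  77.7]), np.float32(-82.55))
side (0.65, array([411.5, 327.5]), array([103.2, 224.7]), np.float32(6.3)) (0.93, array([412.6, 372.1]), array([53.2, 42.4]), np.float32(-83.79))
go [-0.5203 -0.7204  0.0235] twist -0.0029
```

Emit:
{"name": "arm_command", "arguments": {
  "commands": [
    {"tx": -0.07, "ty": -0.1, "tz": 0, "twist": -0.003},
    {"tx": -0.16, "ty": -0.22, "tz": 0, "twist": -0.003},
    {"tx": -0.25, "ty": -0.34, "tz": 0, "twist": -0.003},
    {"tx": -0.34, "ty": -0.46, "tz": 0, "twist": -0.003},
    {"tx": -0.43, "ty": -0.58, "tz": 0, "twist": -0.003},
    {"tx": -0.5, "ty": -0.68, "tz": 0.02, "twist": -0.003},
    {"tx": -0.521, "ty": -0.72, "tz": 0.08, "twist": -0.003},
    {"tx": -0.521, "ty": -0.72, "tz": 0.14, "twist": -0.003}
  ]
}}

```text
t: 46.8
eef_pos: [0.4091, 0.3018, 0.0717]
ee_rot: [-3.14, -0.001, 0.114]
force: [0.8, -0.0, -0.1]
width: 0.0257
gripper_force: 20.0
```

Emit:
{"name": "arm_command", "arguments": {
  "commands": [
    {"tx": 0, "ty": 0, "tz": 0.07, "twist": 0},
    {"tx": 0, "ty": 0, "tz": 0.13, "twist": 0},
    {"tx": 0, "ty": 0, "tz": 0.18, "twist": 0},
    {"tx": 0, "ty": 0, "tz": 0.21, "twist": 0},
    {"tx": 0, "ty": 0, "tz": 0.23, "twist": 0},
    {"tx": 0, "ty": 0, "tz": 0.237, "twist": 0},
    {"tx": 0, "ty": 0, "tz": 0.237, "twist": 0},
    {"tx": 0, "ty": 0, "tz": 0.237, "twist": 0}
  ]
}}

```text
t: 47.47
eef_pos: [0.4105, 0.2994, 0.0128]
ee_rot: [-3.141, -0.0, 0.111]
force: [-0.0, -0.2, 0.6]
width: 0.0255
gripper_force: 20.0
```

Emit:
{"name": "arm_command", "arguments": {
  "commands": [
    {"tx": 0, "ty": 0, "tz": 0.005, "twist": 0},
    {"tx": 0, "ty": 0, "tz": 0.009, "twist": 0},
    {"tx": 0, "ty": 0, "tz": 0.009, "twist": 0},
    {"tx": 0, "ty": 0, "tz": 0.009, "twist": 0},
    {"tx": 0, "ty": 0, "tz": 0.009, "twist": 0},
    {"tx": 0, "ty": 0, "tz": 0.009, "twist": 0},
    {"tx": 0, "ty": 0, "tz": 0.009, "twist": 0},
    {"tx": 0, "ty": 0, "tz": 0.009, "twist": 0}
  ]
}}

```text
t: 48.13
eef_pos: [0.4102, 0.2991, 0.0101]
ee_rot: [-3.142, -0.0, 0.111]
force: [-0.2, -1.0, -0.1]
width: 0.0258
gripper_force: 20.0
```

Emit:
{"name": "arm_command", "arguments": {
  "commands": [
    {"tx": 0, "ty": 0, "tz": 0, "twist": 0},
    {"tx": 0, "ty": 0, "tz": 0, "twist": 0},
    {"tx": 0, "ty": 0, "tz": 0, "twist": 0},
    {"tx": 0, "ty": 0, "tz": 0, "twist": 0},
    {"tx": 0, "ty": 0, "tz": -0.04, "twist": 0},
    {"tx": 0, "ty": 0, "tz": -0.12, "twist": 0},
    {"tx": 0, "ty": 0, "tz": -0.24, "twist": 0},
    {"tx": 0, "ty": 0, "tz": -0.38, "twist": 0}
  ],
  "claw": 0.3
}}

```text
t: 48.8
eef_pos: [0.4094, 0.298, 0.1056]
ee_rot: [3.139, 0.002, 0.11]
force: [1.1, 1.3, 0.1]
width: 0.0263
gripper_force: 0.0
```

```bash
python3 - <<'E'
from h import *
save("side","s8");grab_frame("top")
s=get_state();print(s["t"],s["eef_pos"],s["ee_rot"],s["force"],s["width"])
for n in (1,2):print(rect(f"carrier_{n}_mid","side",.017),[(x["score"],atz("side",x["uv"],.010)) for x in spot_point(f"carrier_{n}_mid","side")[:1]])
r=spot_point("carriage_post","top")[:1];print([(x["score"],x["uv"],atz("top",x["uv"],.046)) for x in r])
togo([.572,.037,.12],.1)
E
```

```text
48.9 [0.4126 0.3019 0.1111] [-3.135  -0.0071  0.1118] [ 0.2543  0.5492 -0.2003] 0.026141917713838128
(0.67, array([417.4, 307.3]), array([51.6, 48. ]), np.float32(-85.81)) [(0.77, array([0.4142, 0.3032, 0.01  ]))]
(0.85, array([412.9, 372.4]), array([52.6, 42.1]), np.float32(-83.36)) [(0.64, array([0.4157, 0.3606, 0.01  ]))]
[(0.66, [365.5, 234.5], array([0.5704, 0.0401, 0.046 ]))]
go [ 0.5299  1.111  -0.0618] twist 0.0033
```

Both carriers read as lying in the tray. Now back to the post.

Emit:
{"name": "arm_command", "arguments": {
  "commands": [
    {"tx": 0.12, "ty": 0.05, "tz": -0.05, "twist": 0.003},
    {"tx": 0.24, "ty": 0.12, "tz": -0.05, "twist": 0.003},
    {"tx": 0.36, "ty": 0.22, "tz": -0.05, "twist": 0.003},
    {"tx": 0.46, "ty": 0.34, "tz": -0.05, "twist": 0.003},
    {"tx": 0.51, "ty": 0.47, "tz": -0.05, "twist": 0.003},
    {"tx": 0.53, "ty": 0.61, "tz": -0.05, "twist": 0.003},
    {"tx": 0.53, "ty": 0.75, "tz": -0.05, "twist": 0.003},
    {"tx": 0.53, "ty": 0.88, "tz": -0.05, "twist": 0.003}
  ]
}}

```text
t: 49.82
eef_pos: [0.5657, 0.0928, 0.1158]
ee_rot: [3.14, 0.003, 0.101]
force: [-0.0, 0.3, -0.4]
width: 0.027
gripper_force: 0.0
```

Emit:
{"name": "arm_command", "arguments": {
  "commands": [
    {"tx": 0, "ty": 0.1, "tz": 0, "twist": 0},
    {"tx": 0, "ty": 0.18, "tz": 0, "twist": 0},
    {"tx": 0, "ty": 0.225, "tz": 0, "twist": 0},
    {"tx": 0, "ty": 0.233, "tz": 0, "twist": 0},
    {"tx": 0, "ty": 0.233, "tz": 0.05, "twist": 0},
    {"tx": 0, "ty": 0.233, "tz": 0.1, "twist": 0},
    {"tx": 0, "ty": 0.233, "tz": 0.1, "twist": 0},
    {"tx": 0, "ty": 0.233, "tz": 0.1, "twist": 0}
  ]
}}

```text
t: 50.48
eef_pos: [0.5714, 0.0375, 0.0917]
ee_rot: [3.141, 0.002, 0.102]
force: [0.9, 0.3, 1.2]
width: 0.0263
gripper_force: 0.0
```

```bash
python3 - <<'E'
from h import *
save("side","s9");a=cv2.imread("pics/s9.png")[150:370,210:450]
cv2.imwrite("pics/c9.png",cv2.resize(a,(654,600),interpolation=2))
s=get_state();print(s["t"],s["eef_pos"],s["ee_rot"],s["force"],s["width"])
togo([.5725,.0366,.0415],.1)
E
```

```text
50.5333 [0.572  0.0376 0.0924] [3.1411 0.0008 0.102 ] [0.5667 0.139  1.0365] 0.026256318209167896
go [0.0017 0.0042 0.2037] twist 0.0006
```

View pics/c9.png

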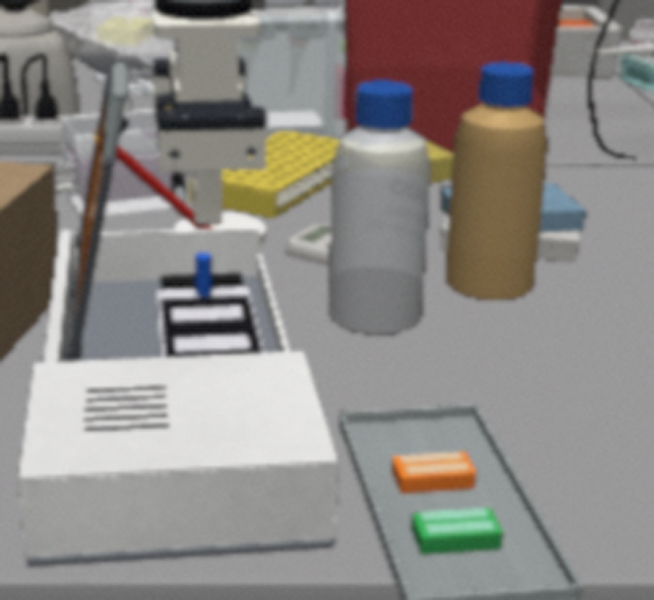

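Both carriers lie flat in the tray (crop (433,470) and (456,529)). The gripper is over the post. Descend, grip and push home.

Emit:
{"name": "arm_command", "arguments": {
  "commands": [
    {"tx": 0, "ty": 0.003, "tz": 0.06, "twist": 0},
    {"tx": 0, "ty": 0.003, "tz": 0.12, "twist": 0},
    {"tx": 0, "ty": 0.003, "tz": 0.17, "twist": 0},
    {"tx": 0, "ty": 0.003, "tz": 0.195, "twist": 0},
    {"tx": 0, "ty": 0.003, "tz": 0.195, "twist": 0},
    {"tx": 0, "ty": 0.003, "tz": 0.195, "twist": 0},
    {"tx": 0, "ty": 0.003, "tz": 0.195, "twist": 0},
    {"tx": 0, "ty": 0.003, "tz": 0.195, "twist": 0}
  ]
}}

```text
t: 51.2
eef_pos: [0.5728, 0.0367, 0.0448]
ee_rot: [-3.141, -0.002, 0.101]
force: [-0.5, 0.4, -0.4]
width: 0.0266
gripper_force: 0.0
```

Emit:
{"name": "arm_command", "arguments": {
  "commands": [
    {"tx": 0, "ty": 0, "tz": 0, "twist": 0},
    {"tx": 0, "ty": 0, "tz": 0, "twist": 0},
    {"tx": 0, "ty": 0, "tz": 0, "twist": 0},
    {"tx": 0, "ty": 0, "tz": 0, "twist": 0},
    {"tx": 0, "ty": 0, "tz": 0, "twist": 0},
    {"tx": 0, "ty": 0, "tz": 0, "twist": 0},
    {"tx": 0, "ty": 0, "tz": 0, "twist": 0},
    {"tx": 0, "ty": 0, "tz": 0, "twist": 0}
  ],
  "claw": 0,
  "grip_force": 20
}}

```text
t: 51.87
eef_pos: [0.5724, 0.0367, 0.0442]
ee_rot: [-3.141, -0.001, 0.101]
force: [-3.0, 4.7, 5.2]
width: 0.0132
gripper_force: 20.0
```

Emit:
{"name": "arm_command", "arguments": {
  "commands": [
    {"tx": 0, "ty": -0.06, "tz": 0, "twist": 0},
    {"tx": 0, "ty": -0.14, "tz": 0, "twist": 0},
    {"tx": 0, "ty": -0.23, "tz": 0, "twist": 0},
    {"tx": 0, "ty": -0.32, "tz": 0, "twist": 0},
    {"tx": 0, "ty": -0.41, "tz": 0, "twist": 0},
    {"tx": 0, "ty": -0.5, "tz": 0, "twist": 0},
    {"tx": 0, "ty": -0.57, "tz": 0, "twist": 0},
    {"tx": 0, "ty": -0.62, "tz": 0, "twist": 0}
  ]
}}

```text
t: 52.53
eef_pos: [0.5561, 0.1912, 0.0442]
ee_rot: [3.14, 0.001, 0.102]
force: [-1.6, -2.1, 7.2]
width: 0.0134
gripper_force: 20.0
```

Emit:
{"name": "arm_command", "arguments": {
  "commands": [
    {"tx": 0, "ty": -0.02, "tz": 0, "twist": 0},
    {"tx": 0, "ty": -0.035, "tz": 0, "twist": 0},
    {"tx": 0, "ty": -0.045, "tz": 0, "twist": 0},
    {"tx": 0, "ty": -0.055, "tz": 0, "twist": 0},
    {"tx": 0, "ty": -0.055, "tz": 0, "twist": 0},
    {"tx": 0, "ty": -0.055, "tz": 0, "twist": 0},
    {"tx": 0, "ty": -0.055, "tz": 0, "twist": 0},
    {"tx": 0, "ty": -0.055, "tz": 0, "twist": 0}
  ]
}}

```text
t: 53.2
eef_pos: [0.555, 0.2011, 0.0442]
ee_rot: [3.138, 0.002, 0.101]
force: [1.6, -11.6, 8.6]
width: 0.0131
gripper_force: 20.0
```

Home stop reached (force −11.6 N in y). To free the prop the flap must be raised off it again. Release and go over to the bar.

Emit:
{"name": "arm_command", "arguments": {
  "commands": [
    {"tx": 0, "ty": 0.008, "tz": 0, "twist": 0},
    {"tx": 0, "ty": 0.008, "tz": 0, "twist": 0},
    {"tx": 0, "ty": 0.008, "tz": 0, "twist": 0},
    {"tx": 0, "ty": 0.008, "tz": 0, "twist": 0},
    {"tx": 0, "ty": 0.008, "tz": -0.06, "twist": 0},
    {"tx": 0, "ty": 0.008, "tz": -0.14, "twist": 0},
    {"tx": -0.03, "ty": 0.008, "tz": -0.25, "twist": 0},
    {"tx": -0.08, "ty": 0.008, "tz": -0.35, "twist": 0}
  ],
  "claw": 0.3,
  "grip_force": 15
}}

```text
t: 53.87
eef_pos: [0.5357, 0.2005, 0.1317]
ee_rot: [3.141, 0.001, 0.101]
force: [-0.1, 0.3, 0.8]
width: 0.0258
gripper_force: 0.0
```

Emit:
{"name": "arm_command", "arguments": {
  "commands": [
    {"tx": -0.06, "ty": 0, "tz": -0.1, "twist": 0},
    {"tx": -0.13, "ty": 0, "tz": -0.22, "twist": 0},
    {"tx": -0.2, "ty": 0, "tz": -0.34, "twist": 0.03},
    {"tx": -0.24, "ty": 0, "tz": -0.46, "twist": 0.065},
    {"tx": -0.24, "ty": 0, "tz": -0.58, "twist": 0.1},
    {"tx": -0.24, "ty": 0, "tz": -0.65, "twist": 0.135},
    {"tx": -0.24, "ty": 0, "tz": -0.65, "twist": 0.17},
    {"tx": -0.24, "ty": 0, "tz": -0.65, "twist": 0.2}
  ]
}}

```text
t: 54.53
eef_pos: [0.476, 0.1949, 0.2955]
ee_rot: [-3.138, -0.001, -0.532]
force: [-0.1, 0.2, -0.3]
width: 0.0264
gripper_force: 0.0
```

Emit:
{"name": "arm_command", "arguments": {
  "commands": [
    {"tx": 0, "ty": 0, "tz": 0, "twist": 0.035},
    {"tx": 0, "ty": 0, "tz": 0, "twist": 0.07},
    {"tx": 0, "ty": 0, "tz": 0, "twist": 0.105},
    {"tx": 0, "ty": 0, "tz": 0, "twist": 0.14},
    {"tx": 0, "ty": 0, "tz": 0, "twist": 0.175},
    {"tx": 0, "ty": 0, "tz": 0, "twist": 0.21},
    {"tx": 0, "ty": 0, "tz": 0, "twist": 0.25},
    {"tx": 0, "ty": 0, "tz": 0, "twist": 0.3}
  ]
}}

```text
t: 55.2
eef_pos: [0.4756, 0.1945, 0.2937]
ee_rot: [3.141, 0.0, -1.443]
force: [0.1, -0.3, -0.2]
width: 0.026
gripper_force: 0.0
```

```bash
python3 - <<'E'
from h import *
grab_frame("top");grab_frame("side")
s=get_state();print(s["t"],s["eef_pos"],s["ee_rot"],s["force"],s["width"])
for c in("top","side"):
    for n,z in(("flap_bar",.242),("carriage_post",.046)):
        print(n,c,[(round(x["score"],2),atz(c,x["uv"],z)) for x in spot_point(n,c)[:1]])
print(proj("side",[.6207,.202,.242]))
togo([.6207,.202,.295],-1.471)
E
```

```text
55.3 [0.4756 0.1944 0.2936] [ 3.1414  0.     -1.439 ] [ 0.645  -0.0791 -0.6009] 0.025708750254114593
flap_bar top [(0.69, array([0.6222, 0.2013, 0.242 ]))]
carriage_post top [(0.7, array([0.6725, 0.2224, 0.046 ]))]
flap_bar side [(0.76, array([0.6179, 0.1974, 0.242 ]))]
carriage_post side [(0.43, array([0.5493, 0.1991, 0.046 ]))]
[252.4595 179.9183]
go [ 0.0489 -0.5789 -0.005 ] twist 0.012
```

Emit:
{"name": "arm_command", "arguments": {
  "commands": [
    {"tx": 0.01, "ty": -0.1, "tz": 0, "twist": 0},
    {"tx": 0.02, "ty": -0.22, "tz": 0, "twist": 0},
    {"tx": 0.028, "ty": -0.34, "tz": 0, "twist": 0},
    {"tx": 0.028, "ty": -0.46, "tz": 0, "twist": 0},
    {"tx": 0.028, "ty": -0.55, "tz": 0, "twist": 0},
    {"tx": 0.028, "ty": -0.58, "tz": 0, "twist": 0},
    {"tx": 0.028, "ty": -0.58, "tz": 0, "twist": 0},
    {"tx": 0.028, "ty": -0.58, "tz": 0, "twist": 0}
  ]
}}

```text
t: 56.17
eef_pos: [0.6201, 0.2064, 0.293]
ee_rot: [3.14, -0.0, -1.436]
force: [-0.9, 0.3, 0.7]
width: 0.0265
gripper_force: 0.0
```

```bash
python3 - <<'E'
from h import *
save("side","s10");a=cv2.imread("pics/s10.png")[100:300,180:400]
cv2.imwrite("pics/c10.png",cv2.resize(a,(660,600),interpolation=2))
s=get_state();print(s["t"],s["eef_pos"],s["ee_rot"],s["force"],s["width"])
togo([.6212,.202,.2225],-1.471)
E
```

```text
56.2167 [0.6197 0.2065 0.2936] [ 3.141  -0.0001 -1.436 ] [-0.0638 -0.4647 -1.0039] 0.02622000977069112
go [ 0.0185 -0.0037  0.2845] twist 0.0111
```

View pics/c10.png

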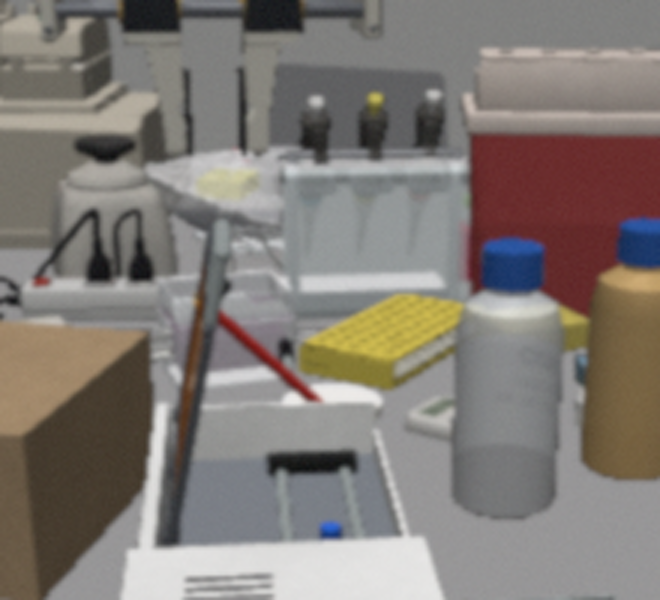

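The bar top (crop 219,225) is centred between the fingers (186–242), and the post is back at home. Descend, grip and raise.

Emit:
{"name": "arm_command", "arguments": {
  "commands": [
    {"tx": 0.018, "ty": -0.004, "tz": 0.06, "twist": 0.011},
    {"tx": 0.018, "ty": -0.004, "tz": 0.13, "twist": 0.011},
    {"tx": 0.018, "ty": -0.004, "tz": 0.2, "twist": 0.011},
    {"tx": 0.018, "ty": -0.004, "tz": 0.25, "twist": 0.011},
    {"tx": 0.018, "ty": -0.004, "tz": 0.28, "twist": 0.011},
    {"tx": 0.018, "ty": -0.004, "tz": 0.28, "twist": 0.011},
    {"tx": 0.018, "ty": -0.004, "tz": 0.28, "twist": 0.011},
    {"tx": 0.018, "ty": -0.004, "tz": 0.28, "twist": 0.011}
  ]
}}

```text
t: 56.88
eef_pos: [0.6222, 0.2026, 0.2253]
ee_rot: [-3.14, 0.001, -1.471]
force: [-0.2, 0.9, -0.2]
width: 0.0266
gripper_force: 0.0
```

Emit:
{"name": "arm_command", "arguments": {
  "commands": [
    {"tx": 0, "ty": 0, "tz": 0, "twist": 0},
    {"tx": 0, "ty": 0, "tz": 0, "twist": 0},
    {"tx": 0, "ty": 0, "tz": 0, "twist": 0},
    {"tx": 0, "ty": 0, "tz": 0, "twist": 0},
    {"tx": 0, "ty": 0, "tz": 0, "twist": 0},
    {"tx": 0, "ty": 0, "tz": 0, "twist": 0},
    {"tx": 0, "ty": 0, "tz": 0, "twist": 0},
    {"tx": 0, "ty": 0, "tz": 0, "twist": 0}
  ],
  "claw": 0,
  "grip_force": 25
}}

```text
t: 57.55
eef_pos: [0.6223, 0.2024, 0.2244]
ee_rot: [-3.141, 0.0, -1.471]
force: [-1.4, 0.6, 4.9]
width: 0.0092
gripper_force: 25.0
```

Emit:
{"name": "arm_command", "arguments": {
  "commands": [
    {"tx": 0, "ty": -0.015, "tz": -0.003, "twist": 0},
    {"tx": 0, "ty": -0.03, "tz": -0.006, "twist": 0},
    {"tx": 0, "ty": -0.045, "tz": -0.008, "twist": 0},
    {"tx": 0, "ty": -0.06, "tz": -0.01, "twist": 0},
    {"tx": 0, "ty": -0.075, "tz": -0.012, "twist": 0},
    {"tx": 0, "ty": -0.09, "tz": -0.014, "twist": 0},
    {"tx": 0, "ty": -0.105, "tz": -0.015, "twist": 0},
    {"tx": 0, "ty": -0.12, "tz": -0.015, "twist": 0}
  ],
  "grip_force": 40
}}

```text
t: 58.22
eef_pos: [0.6507, 0.2053, 0.2273]
ee_rot: [3.139, -0.0, -1.472]
force: [-22.2, 4.4, 14.5]
width: 0.0083
gripper_force: 40.0
```

Emit:
{"name": "arm_command", "arguments": {
  "commands": [
    {"tx": 0, "ty": 0, "tz": 0, "twist": 0},
    {"tx": 0, "ty": 0, "tz": 0, "twist": 0},
    {"tx": 0, "ty": 0, "tz": 0, "twist": 0},
    {"tx": 0, "ty": 0, "tz": 0, "twist": 0},
    {"tx": 0, "ty": 0, "tz": -0.06, "twist": 0},
    {"tx": 0, "ty": 0, "tz": -0.13, "twist": 0},
    {"tx": 0, "ty": 0, "tz": -0.2, "twist": 0},
    {"tx": 0, "ty": 0, "tz": -0.26, "twist": 0}
  ],
  "claw": 0.3,
  "grip_force": 15
}}

```text
t: 58.88
eef_pos: [0.6522, 0.2051, 0.2936]
ee_rot: [-3.141, -0.0, -1.472]
force: [0.3, 0.2, 0.2]
width: 0.0265
gripper_force: 0.0
```

```bash
python3 - <<'E'
from h import *
s=get_state();print(s["t"],s["eef_pos"],s["ee_rot"])
r=spot_point("prop_knob","side")[:1];print([(x["score"],x["uv"],atz("side",x["uv"],.075)) for x in r])
togo([.603,-.0983,.29],-1.471)
E
```

```text
58.8833 [0.6522 0.2051 0.2936] [-3.1407 -0.0001 -1.4717]
[(0.73, [273.7, 215.4], array([ 0.6056, -0.1064,  0.075 ]))]
go [1.1886 0.321  0.0258] twist -0.0001
```

Emit:
{"name": "arm_command", "arguments": {
  "commands": [
    {"tx": 0.1, "ty": 0.06, "tz": 0, "twist": 0},
    {"tx": 0.24, "ty": 0.13, "tz": 0, "twist": 0},
    {"tx": 0.38, "ty": 0.2, "tz": 0, "twist": 0},
    {"tx": 0.52, "ty": 0.27, "tz": 0, "twist": 0},
    {"tx": 0.66, "ty": 0.32, "tz": 0, "twist": 0},
    {"tx": 0.8, "ty": 0.32, "tz": 0, "twist": 0},
    {"tx": 0.92, "ty": 0.32, "tz": 0, "twist": 0},
    {"tx": 1.0, "ty": 0.32, "tz": 0, "twist": 0}
  ]
}}

```text
t: 59.6
eef_pos: [0.5968, -0.0541, 0.2929]
ee_rot: [-3.141, -0.0, -1.473]
force: [-0.2, 0.3, -0.3]
width: 0.0264
gripper_force: 0.0
```

Emit:
{"name": "arm_command", "arguments": {
  "commands": [
    {"tx": 0.1, "ty": 0, "tz": 0.05, "twist": 0},
    {"tx": 0.18, "ty": 0, "tz": 0.15, "twist": 0},
    {"tx": 0.19, "ty": 0, "tz": 0.3, "twist": 0},
    {"tx": 0.19, "ty": 0, "tz": 0.45, "twist": 0},
    {"tx": 0.19, "ty": 0, "tz": 0.58, "twist": 0},
    {"tx": 0.19, "ty": 0, "tz": 0.65, "twist": 0},
    {"tx": 0.19, "ty": 0, "tz": 0.65, "twist": 0},
    {"tx": 0.19, "ty": 0, "tz": 0.65, "twist": 0}
  ]
}}

```text
t: 60.27
eef_pos: [0.6015, -0.0991, 0.1296]
ee_rot: [3.14, -0.001, -1.471]
force: [-0.3, 0.5, 0.4]
width: 0.0266
gripper_force: 0.0
```

```bash
python3 - <<'E'
from h import *
s=get_state();print(s["t"],s["eef_pos"],s["ee_rot"])
togo([.603,-.0983,.0625],-1.471)
E
```

```text
60.2667 [ 0.6015 -0.0991  0.1296] [ 3.1398 -0.0006 -1.4714]
go [-0.0026 -0.0067  0.2682] twist -0.0001
```

Emit:
{"name": "arm_command", "arguments": {
  "commands": [
    {"tx": 0, "ty": -0.006, "tz": 0.08, "twist": 0},
    {"tx": 0, "ty": -0.006, "tz": 0.16, "twist": 0},
    {"tx": 0, "ty": -0.006, "tz": 0.23, "twist": 0},
    {"tx": 0, "ty": -0.006, "tz": 0.262, "twist": 0},
    {"tx": 0, "ty": -0.006, "tz": 0.262, "twist": 0},
    {"tx": 0, "ty": -0.006, "tz": 0.262, "twist": 0},
    {"tx": 0, "ty": -0.006, "tz": 0.262, "twist": 0},
    {"tx": 0, "ty": -0.006, "tz": 0.262, "twist": 0}
  ]
}}

```text
t: 60.93
eef_pos: [0.6043, -0.0985, 0.0663]
ee_rot: [-3.139, -0.0, -1.471]
force: [0.5, 0.1, 0.1]
width: 0.0263
gripper_force: 0.0
```

Emit:
{"name": "arm_command", "arguments": {
  "commands": [
    {"tx": 0, "ty": 0, "tz": 0, "twist": 0},
    {"tx": 0, "ty": 0, "tz": 0, "twist": 0},
    {"tx": 0, "ty": 0, "tz": 0, "twist": 0},
    {"tx": 0, "ty": 0, "tz": 0, "twist": 0},
    {"tx": 0, "ty": 0, "tz": 0, "twist": 0},
    {"tx": 0, "ty": 0, "tz": 0, "twist": 0},
    {"tx": 0, "ty": 0, "tz": 0, "twist": 0},
    {"tx": 0, "ty": 0, "tz": 0, "twist": 0}
  ],
  "claw": 0
}}

```text
t: 61.6
eef_pos: [0.6035, -0.0986, 0.0648]
ee_rot: [-3.141, -0.0, -1.471]
force: [1.3, -0.0, 2.3]
width: 0.0124
gripper_force: 15.0
```

Emit:
{"name": "arm_command", "arguments": {
  "commands": [
    {"tx": 0, "ty": -0.016, "tz": 0.017, "twist": 0},
    {"tx": 0, "ty": -0.029, "tz": 0.034, "twist": 0},
    {"tx": 0, "ty": -0.041, "tz": 0.053, "twist": 0},
    {"tx": 0, "ty": -0.05, "tz": 0.073, "twist": 0},
    {"tx": 0, "ty": -0.058, "tz": 0.094, "twist": 0},
    {"tx": 0, "ty": -0.063, "tz": 0.115, "twist": 0},
    {"tx": 0, "ty": -0.067, "tz": 0.137, "twist": 0},
    {"tx": 0, "ty": -0.068, "tz": 0.158, "twist": 0}
  ],
  "grip_force": 30
}}

```text
t: 62.27
eef_pos: [0.619, -0.0969, 0.024]
ee_rot: [3.139, 0.0, -1.472]
force: [-4.9, 0.2, 5.2]
width: 0.0118
gripper_force: 30.0
```

Emit:
{"name": "arm_command", "arguments": {
  "commands": [
    {"tx": 0, "ty": 0, "tz": 0.008, "twist": 0},
    {"tx": 0, "ty": 0, "tz": 0.014, "twist": 0},
    {"tx": 0, "ty": 0, "tz": 0.018, "twist": 0},
    {"tx": 0, "ty": 0, "tz": 0.018, "twist": 0},
    {"tx": 0, "ty": 0, "tz": 0.018, "twist": 0},
    {"tx": 0, "ty": 0, "tz": 0.018, "twist": 0},
    {"tx": 0, "ty": 0, "tz": 0.018, "twist": 0},
    {"tx": 0, "ty": 0, "tz": 0.018, "twist": 0}
  ]
}}

```text
t: 62.93
eef_pos: [0.6191, -0.097, 0.0213]
ee_rot: [3.14, -0.0, -1.471]
force: [-9.2, 2.6, 13.8]
width: 0.0124
gripper_force: 30.0
```

Emit:
{"name": "arm_command", "arguments": {
  "commands": [
    {"tx": 0, "ty": 0, "tz": -0.012, "twist": 0},
    {"tx": 0, "ty": 0, "tz": -0.012, "twist": 0},
    {"tx": 0, "ty": 0, "tz": -0.012, "twist": 0},
    {"tx": 0, "ty": 0, "tz": -0.012, "twist": 0},
    {"tx": 0, "ty": 0, "tz": -0.1, "twist": 0},
    {"tx": 0, "ty": 0, "tz": -0.25, "twist": 0},
    {"tx": 0, "ty": 0, "tz": -0.4, "twist": 0},
    {"tx": 0, "ty": 0, "tz": -0.55, "twist": 0}
  ],
  "claw": 0.3,
  "grip_force": 15
}}

```text
t: 63.6
eef_pos: [0.62, -0.0969, 0.1591]
ee_rot: [3.141, -0.0, -1.471]
force: [1.0, 0.5, -0.4]
width: 0.0264
gripper_force: 0.0
```

Emit:
{"name": "arm_command", "arguments": {
  "commands": [
    {"tx": 0, "ty": 0.05, "tz": -0.15, "twist": 0},
    {"tx": 0, "ty": 0.12, "tz": -0.3, "twist": 0},
    {"tx": -0.02, "ty": 0.2, "tz": -0.42, "twist": 0},
    {"tx": -0.12, "ty": 0.28, "tz": -0.54, "twist": 0},
    {"tx": -0.24, "ty": 0.3, "tz": -0.54, "twist": 0},
    {"tx": -0.38, "ty": 0.3, "tz": -0.54, "twist": 0},
    {"tx": -0.52, "ty": 0.3, "tz": -0.54, "twist": 0},
    {"tx": -0.66, "ty": 0.3, "tz": -0.54, "twist": 0}
  ]
}}

```text
t: 64.27
eef_pos: [0.5289, 0.0613, 0.2936]
ee_rot: [-3.14, 0.001, -1.472]
force: [1.6, 0.1, 0.3]
width: 0.0265
gripper_force: 0.0
```

```bash
python3 - <<'E'
from h import *
grab_frame("side");grab_frame("top")
s=get_state();print(s["t"],s["eef_pos"],s["ee_rot"])
for c in("side","top"):
    for n,z in(("flap_bar",.245),("prop_knob",.035)):
        print(n,c,[(round(x["score"],2),np.round(x["uv"]),atz(c,x["uv"],z)) for x in spot_point(n,c)[:1]])
togo([.64,.204,.295],-1.471)
E
```

```text
64.3667 [0.5291 0.0638 0.2932] [-3.1403  0.0011 -1.4678]
flap_bar side [(0.88, array([239., 178.]), array([0.6454, 0.1985, 0.245 ]))]
prop_knob side [(0.4, array([269., 228.]), array([ 0.6191, -0.121 ,  0.035 ]))]
flap_bar top []
prop_knob top [(0.68, array([440., 213.]), array([ 0.6173, -0.1045,  0.035 ]))]
go [-0.531  -0.4979 -0.0082] twist -0.0002
```

Emit:
{"name": "arm_command", "arguments": {
  "commands": [
    {"tx": -0.1, "ty": 0, "tz": 0, "twist": 0},
    {"tx": -0.22, "ty": -0.06, "tz": 0, "twist": 0},
    {"tx": -0.34, "ty": -0.15, "tz": 0, "twist": 0},
    {"tx": -0.44, "ty": -0.26, "tz": 0, "twist": 0},
    {"tx": -0.52, "ty": -0.38, "tz": 0, "twist": 0},
    {"tx": -0.53, "ty": -0.47, "tz": 0, "twist": 0},
    {"tx": -0.53, "ty": -0.506, "tz": 0, "twist": 0},
    {"tx": -0.53, "ty": -0.506, "tz": 0, "twist": 0}
  ]
}}

```text
t: 65.23
eef_pos: [0.6436, 0.2033, 0.291]
ee_rot: [3.139, -0.001, -1.473]
force: [0.1, 0.6, 0.2]
width: 0.0261
gripper_force: 0.0
```

```bash
python3 - <<'E'
from h import *
grab_frame("side")
s=get_state();print(s["t"],s["eef_pos"],s["ee_rot"])
print([(round(x["score"],2),np.round(x["uv"]),atz("side",x["uv"],.245)) for x in spot_point("flap_bar","side")[:1]])
togo([.642,.204,.226],-1.471)
E
```

```text
65.2833 [0.6425 0.2029 0.2916] [ 3.1397 -0.0009 -1.4737]
[(0.55, array([238., 178.]), array([0.6456, 0.2008, 0.245 ]))]
go [-0.0047 -0.0013  0.2654] twist -0.0008
```

Emit:
{"name": "arm_command", "arguments": {
  "commands": [
    {"tx": 0, "ty": 0, "tz": 0.06, "twist": 0},
    {"tx": 0, "ty": 0, "tz": 0.13, "twist": 0},
    {"tx": 0, "ty": 0, "tz": 0.2, "twist": 0},
    {"tx": 0, "ty": 0, "tz": 0.24, "twist": 0},
    {"tx": 0, "ty": 0, "tz": 0.262, "twist": 0},
    {"tx": 0, "ty": 0, "tz": 0.262, "twist": 0},
    {"tx": 0, "ty": 0, "tz": 0.262, "twist": 0},
    {"tx": 0, "ty": 0, "tz": 0.262, "twist": 0}
  ]
}}

```text
t: 66.0
eef_pos: [0.6423, 0.2043, 0.229]
ee_rot: [-3.14, 0.001, -1.471]
force: [0.1, -0.7, 0.7]
width: 0.0263
gripper_force: 0.0
```

Emit:
{"name": "arm_command", "arguments": {
  "commands": [
    {"tx": 0, "ty": 0, "tz": 0, "twist": 0},
    {"tx": 0, "ty": 0, "tz": 0, "twist": 0},
    {"tx": 0, "ty": 0, "tz": 0, "twist": 0},
    {"tx": 0, "ty": 0, "tz": 0, "twist": 0},
    {"tx": 0, "ty": 0, "tz": 0, "twist": 0},
    {"tx": 0, "ty": 0, "tz": 0, "twist": 0},
    {"tx": 0, "ty": 0, "tz": 0, "twist": 0},
    {"tx": 0, "ty": 0, "tz": 0, "twist": 0}
  ],
  "claw": 0,
  "grip_force": 25
}}

```text
t: 66.67
eef_pos: [0.6421, 0.2044, 0.228]
ee_rot: [-3.141, 0.0, -1.471]
force: [-0.4, 0.7, 4.0]
width: 0.0092
gripper_force: 25.0
```

```bash
python3 - <<'E'
from h import *
s=get_state();print(s["t"],s["eef_pos"],s["width"],s["force"])
x=s["eef_pos"][0];a0=np.arccos((.6586-x)/.995/.182);print(a0)
f=lambda t:.728*np.array([np.cos(t),-np.sin(t)])
b=np.linspace(a0,.02,6)
for a,c in zip(b[:-1],b[1:]):print(round(c,3),[[float(v) for v in (f(t)-f(a)).round(3)] for t in np.linspace(a,c,9)[1:]])
E
```

```text
66.6667 [0.6421 0.2044 0.228 ] 0.009234998583241198 [-0.4012  0.6672  3.9527]
1.479282584578224
1.187 [[0.026, 0.003], [0.053, 0.007], [0.079, 0.012], [0.105, 0.017], [0.13, 0.024], [0.156, 0.032], [0.181, 0.04], [0.206, 0.05]]
0.896 [[0.024, 0.01], [0.048, 0.022], [0.072, 0.034], [0.095, 0.047], [0.118, 0.061], [0.14, 0.075], [0.162, 0.091], [0.183, 0.107]]
0.604 [[0.02, 0.017], [0.04, 0.035], [0.059, 0.053], [0.078, 0.072], [0.096, 0.092], [0.113, 0.112], [0.129, 0.133], [0.144, 0.155]]
0.312 [[0.015, 0.022], [0.029, 0.045], [0.042, 0.068], [0.054, 0.092], [0.065, 0.116], [0.075, 0.14], [0.085, 0.165], [0.094, 0.19]]
0.02 [[0.008, 0.025], [0.014, 0.051], [0.02, 0.077], [0.025, 0.103], [0.029, 0.129], [0.032, 0.156], [0.034, 0.182], [0.035, 0.209]]
```

Emit:
{"name": "arm_command", "arguments": {
  "commands": [
    {"tx": 0, "ty": 0.026, "tz": 0.003, "twist": 0},
    {"tx": 0, "ty": 0.053, "tz": 0.007, "twist": 0},
    {"tx": 0, "ty": 0.079, "tz": 0.012, "twist": 0},
    {"tx": 0, "ty": 0.105, "tz": 0.017, "twist": 0},
    {"tx": 0, "ty": 0.13, "tz": 0.024, "twist": 0},
    {"tx": 0, "ty": 0.156, "tz": 0.032, "twist": 0},
    {"tx": 0, "ty": 0.181, "tz": 0.04, "twist": 0},
    {"tx": 0, "ty": 0.206, "tz": 0.05, "twist": 0}
  ],
  "grip_force": 40
}}

```text
t: 67.33
eef_pos: [0.5903, 0.1991, 0.2156]
ee_rot: [-3.14, 0.0, -1.471]
force: [3.7, 0.3, 4.7]
width: 0.009
gripper_force: 40.0
```

Emit:
{"name": "arm_command", "arguments": {
  "commands": [
    {"tx": 0, "ty": 0.024, "tz": 0.01, "twist": 0},
    {"tx": 0, "ty": 0.048, "tz": 0.022, "twist": 0},
    {"tx": 0, "ty": 0.072, "tz": 0.034, "twist": 0},
    {"tx": 0, "ty": 0.095, "tz": 0.047, "twist": 0},
    {"tx": 0, "ty": 0.118, "tz": 0.061, "twist": 0},
    {"tx": 0, "ty": 0.14, "tz": 0.075, "twist": 0},
    {"tx": 0, "ty": 0.162, "tz": 0.091, "twist": 0},
    {"tx": 0, "ty": 0.183, "tz": 0.107, "twist": 0}
  ]
}}

```text
t: 68.0
eef_pos: [0.5444, 0.1943, 0.1878]
ee_rot: [3.141, -0.0, -1.472]
force: [5.5, -1.8, 1.2]
width: 0.0085
gripper_force: 40.0
```

Emit:
{"name": "arm_command", "arguments": {
  "commands": [
    {"tx": 0, "ty": 0.02, "tz": 0.017, "twist": 0},
    {"tx": 0, "ty": 0.04, "tz": 0.035, "twist": 0},
    {"tx": 0, "ty": 0.059, "tz": 0.053, "twist": 0},
    {"tx": 0, "ty": 0.078, "tz": 0.072, "twist": 0},
    {"tx": 0, "ty": 0.096, "tz": 0.092, "twist": 0},
    {"tx": 0, "ty": 0.113, "tz": 0.112, "twist": 0},
    {"tx": 0, "ty": 0.129, "tz": 0.133, "twist": 0},
    {"tx": 0, "ty": 0.144, "tz": 0.155, "twist": 0}
  ]
}}

```text
t: 68.67
eef_pos: [0.5086, 0.1908, 0.149]
ee_rot: [3.141, -0.0, -1.472]
force: [2.3, -1.3, 4.7]
width: 0.0089
gripper_force: 40.0
```

Emit:
{"name": "arm_command", "arguments": {
  "commands": [
    {"tx": 0, "ty": 0.015, "tz": 0.022, "twist": 0},
    {"tx": 0, "ty": 0.029, "tz": 0.045, "twist": 0},
    {"tx": 0, "ty": 0.042, "tz": 0.068, "twist": 0},
    {"tx": 0, "ty": 0.054, "tz": 0.092, "twist": 0},
    {"tx": 0, "ty": 0.065, "tz": 0.116, "twist": 0},
    {"tx": 0, "ty": 0.075, "tz": 0.14, "twist": 0},
    {"tx": 0, "ty": 0.085, "tz": 0.165, "twist": 0},
    {"tx": 0, "ty": 0.094, "tz": 0.19, "twist": 0}
  ]
}}

```text
t: 69.33
eef_pos: [0.4855, 0.1885, 0.1014]
ee_rot: [3.141, -0.0, -1.472]
force: [3.6, -3.7, 3.7]
width: 0.0085
gripper_force: 40.0
```

```bash
python3 - <<'E'
from h import *
s=get_state();print(s["t"],s["eef_pos"],s["width"],s["force"])
E
```

```text
69.3333 [0.4855 0.1885 0.1014] 0.008521564858316543 [ 3.5798 -3.7461  3.7313]
```

Emit:
{"name": "arm_command", "arguments": {
  "commands": [
    {"tx": 0, "ty": 0.008, "tz": 0.025, "twist": 0},
    {"tx": 0, "ty": 0.014, "tz": 0.051, "twist": 0},
    {"tx": 0, "ty": 0.02, "tz": 0.077, "twist": 0},
    {"tx": 0, "ty": 0.025, "tz": 0.103, "twist": 0},
    {"tx": 0, "ty": 0.029, "tz": 0.129, "twist": 0},
    {"tx": 0, "ty": 0.032, "tz": 0.156, "twist": 0},
    {"tx": 0, "ty": 0.034, "tz": 0.182, "twist": 0},
    {"tx": 0, "ty": 0.035, "tz": 0.209, "twist": 0}
  ]
}}

```text
t: 70.0
eef_pos: [0.4765, 0.1875, 0.0489]
ee_rot: [3.14, -0.0, -1.472]
force: [-1.0, -3.2, 4.6]
width: 0.0087
gripper_force: 40.0
```

Emit:
{"name": "arm_command", "arguments": {
  "commands": [
    {"tx": 0, "ty": 0, "tz": 0.01, "twist": 0},
    {"tx": 0, "ty": 0, "tz": 0.018, "twist": 0},
    {"tx": 0, "ty": 0, "tz": 0.024, "twist": 0},
    {"tx": 0, "ty": 0, "tz": 0.03, "twist": 0},
    {"tx": 0, "ty": 0, "tz": 0.03, "twist": 0},
    {"tx": 0, "ty": 0, "tz": 0.03, "twist": 0},
    {"tx": 0, "ty": 0, "tz": 0.03, "twist": 0},
    {"tx": 0, "ty": 0, "tz": 0.03, "twist": 0}
  ]
}}

```text
t: 70.67
eef_pos: [0.4765, 0.1875, 0.0425]
ee_rot: [3.141, -0.0, -1.472]
force: [-4.8, -3.0, 7.5]
width: 0.0086
gripper_force: 40.0
```

Emit:
{"name": "arm_command", "arguments": {
  "commands": [
    {"tx": 0, "ty": 0, "tz": 0, "twist": 0},
    {"tx": 0, "ty": 0, "tz": 0, "twist": 0},
    {"tx": 0, "ty": 0, "tz": 0, "twist": 0},
    {"tx": 0, "ty": 0, "tz": 0, "twist": 0},
    {"tx": 0, "ty": 0, "tz": -0.06, "twist": 0},
    {"tx": 0, "ty": 0, "tz": -0.18, "twist": 0},
    {"tx": 0, "ty": 0, "tz": -0.32, "twist": 0},
    {"tx": 0, "ty": 0, "tz": -0.45, "twist": 0}
  ],
  "claw": 0.27,
  "grip_force": 15
}}

```text
t: 71.33
eef_pos: [0.4771, 0.1879, 0.1562]
ee_rot: [3.141, -0.0, -1.471]
force: [0.8, 1.1, -0.0]
width: 0.0237
gripper_force: 0.0
```

Emit:
{"name": "arm_command", "arguments": {
  "commands": [
    {"tx": -0.1, "ty": 0, "tz": -0.1, "twist": 0},
    {"tx": -0.22, "ty": 0, "tz": -0.2, "twist": 0},
    {"tx": -0.36, "ty": 0, "tz": -0.3, "twist": 0},
    {"tx": -0.5, "ty": 0, "tz": -0.35, "twist": 0},
    {"tx": -0.64, "ty": 0, "tz": -0.35, "twist": 0},
    {"tx": -0.78, "ty": 0, "tz": -0.35, "twist": 0},
    {"tx": -0.92, "ty": 0, "tz": -0.35, "twist": 0},
    {"tx": -1.0, "ty": 0, "tz": -0.35, "twist": 0}
  ]
}}

```text
t: 72.0
eef_pos: [0.4518, 0.4401, 0.242]
ee_rot: [-3.141, 0.001, -1.47]
force: [0.4, -0.8, -0.3]
width: 0.0237
gripper_force: 0.0
```

```bash
python3 - <<'E'
from h import *
save("side","s11");save("top","t11")
a=cv2.imread("pics/s11.png")[190:390,200:480];b=cv2.imread("pics/t11.png")[150:350,210:490]
cv2.imwrite("pics/c11.png",cv2.resize(np.vstack([a,b]),(420,600),interpolation=2))
s=get_state();print(s["t"],s["eef_pos"])
for n,z in(("flap_bar",.064),("prop_knob",.035),("timer",0),("petri",0),("marker",0)):
  for c in("side","top"):
    print(n,c,[(round(x["score"],2),np.round(x["uv"]),atz(c,x["uv"],z)) for x in spot_point(n,c)[:1]])
E
```

```text
72.1 [0.4518 0.4399 0.2412]
flap_bar side [(0.86, array([334., 265.]), array([0.4697, 0.1729, 0.064 ]))]
flap_bar top [(0.62, array([287., 278.]), array([0.4809, 0.1864, 0.064 ]))]
prop_knob side [(0.43, array([334., 269.]), array([0.465 , 0.1272, 0.035 ]))]
prop_knob top [(0.83, array([438., 212.]), array([ 0.6196, -0.1002,  0.035 ]))]
timer side [(0.64, array([328., 245.]), array([ 0.4668, -0.0912,  0.    ]))]
timer top [(0.31, array([224., 314.]), array([0.4158, 0.3125, 0.    ]))]
petri side [(0.59, array([290., 236.]), array([ 0.5658, -0.1577,  0.    ]))]
petri top [(0.98, array([456., 241.]), array([ 0.5691, -0.1432,  0.    ]))]
marker side []
marker top [(0.94, array([468., 337.]), array([ 0.381 , -0.1647,  0.    ]))]
```

View pics/c11.png

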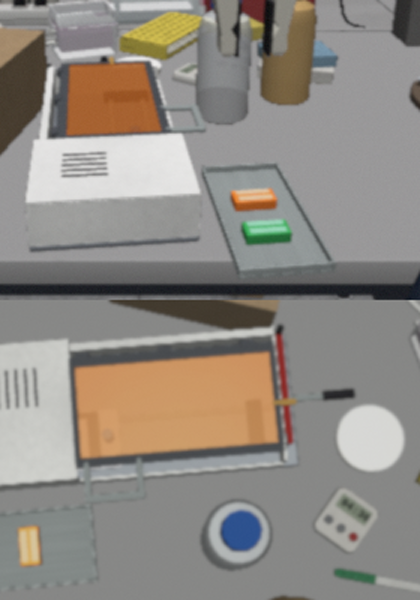

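```bash
python3 - <<'E'
from h import *
L=lambda n:cv2.cvtColor(cv2.imread(f"pics/{n}.png"),cv2.COLOR_BGR2GRAY).astype(np.float32)
A={"side":(L("side0"),L("s11")),"top":(L("top0"),L("t11"))}
for n,c,(x0,y0,x1,y1) in(("bar","side",(310,255,342,285)),("flapL","side",(243,232,285,282)),("bar","top",(262,260,310,288)),("flap","top",(255,178,392,256)),("prop","top",(390,165,450,250)),("petri","top",(428,215,486,270)),("timer","top",(415,270,466,320)),("marker","top",(428,325,508,350))):
    a,b=A[c];p=a[y0:y1,x0:x1];q=b[y0-6:y1+6,x0-6:x1+6]
    r=cv2.matchTemplate(q,p,cv2.TM_CCOEFF_NORMED);_,m,_,l=cv2.minMaxLoc(r);print(n,c,"shift",l[0]-6,l[1]-6,round(m,3),"mean diff",round(float(np.abs(p-b[y0:y1,x0:x1]).mean()),1))
E
```

```text
bar side shift 0 0 0.999 mean diff 1.7
flapL side shift 0 0 0.993 mean diff 1.5
bar top shift 0 0 0.996 mean diff 0.6
flap top shift 0 0 1.0 mean diff 0.5
prop top shift 0 0 0.997 mean diff 1.1
petri top shift 0 0 1.0 mean diff 0.5
timer top shift 0 0 0.999 mean diff 0.5
marker top shift 0 0 0.999 mean diff 0.5
```

```bash
python3 -c "
from station import *
print(job_done())"
```

```text
the job is handed in; nothing more can be done
None
```

The job is handed in at about 72 s: the two carriers present (green and orange) lie flat in the tray, the carriage is home, and the final pictures show the flap shut, the prop folded, and the timer, marker and dish unmoved.

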